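# Load a coated plate with the spatula and slide the reader stage to its detent

### The job

With the lifting spatula, and without your fingers touching the coated plate, lift the white square plate off the drying rack, set it centred and square on the two runners of the plate reader's sliding stage while the stage is still clear of the reading head, and stand the spatula flat back down on the open bench. Then take the stage by its black grip and slide it under the head until you feel the ball drop into the detent notch, without running on past it by a centimetre or more, and finish there: the program ends while still holding the stage's grip, with the stage in the notch. Leave everything else on the bench where it stands.

Things in the scene. Friction and masses are not known exactly. Their poses are not given: they have to be found in the camera images.
- plate_centre (a point): Centre of the coated plate: a loose white square glass plate 100 x 100 x 5 mm, about 85 to 165 g, lying flat. z is up, x and y run along its sides. At the start it bridges the two runners of the drying rack (runner tops 22 mm above the bench), its x along the rack's x.
- plate: The same plate; this origin is the centre of its underside.
- rack: Fixed steel drying rack, origin at the centre of its underside on the bench. 4 mm floor 110 (x) x 116 (y) mm; two runners along x, each 100 mm long, 12 mm wide, at y = +-45 mm, tops at z = 22 mm. The channel between them, 78 mm wide and 18 mm high, is open at both ends; its -x end faces the robot.
- spatula_grip (a point): Centre of the spatula's upright black grip, 55 mm above the blade's underside. The grip is 20 mm (x) by 24 mm (y), its top 80 mm above the blade's underside. x points along the blade to its tip, z up.
- spatula: Lifting spatula, loose, L-shaped, about 150 g, standing on its flat blade; origin on the grip's axis at the blade's underside. Level steel blade 46 mm wide (y), 4 mm thick, from 25 mm behind the grip's axis (-x) to 120 mm ahead of it (+x).
- stage: The reader's aluminium sliding stage; origin under the middle of its plate nest, at the stage's underside, 22 mm above the bench. Slides along its +y towards and under the reading head with about 1 N of friction. x across the rails, z up. Deck top 10 mm above this origin. At the start this origin is 130 to 205 mm short of the notch, clear of the head.
- nest (a point): Centre of the plate nest, level with the tops of the stage's two runners, 28 mm above the stage's underside: the plate lies here, its underside at this point. Runners along x, each 100 mm long, 12 mm wide, at y = +-45 mm; the channel between them, 78 mm wide and 18 mm high, is open at both ends. Same axes as the stage.
- stage_grip (a point): Black upright grip fixed on the stage 105 mm behind the nest (-y), 30 mm (x) by 20 mm (y), its top 82 mm above the bench, its foot on the deck 32 mm above the bench. This point is on its axis 20 mm below its top. Same axes as the stage. Pinch it across y.
- notch (a point): Detent notch: the stage is in it when the stage's origin is at this point. Same axes as the stage. Moving to +y, a spring ball under the stage meets a bump 13 mm before the notch; resistance rises to some 6 to 10 N in all, ends 6.5 mm before the notch, then the ball pulls the stage on into the notch. A like bump follows beyond.
- head_bottom (a point): Centre of the fixed reading head's underside, 88 mm above the bench, right over the notch. White head 64 mm wide (y), reaching 38 mm from here to -x and back to a column at +x (72 to 112 mm); top at about 170 mm.
- petri: Bystander, to be left where it is: closed glass dish, 62 mm across, 16 mm high; origin at the centre of its underside.
- reagent: Bystander, to be left where it is: white plastic reagent bottle with black cap, 72 mm across, 170 mm high; origin at the centre of its underside.
- amber: Bystander, to be left where it is: amber glass jar, 60 mm across, 110 mm high; origin at the centre of its underside.
- beaker: Bystander, to be left where it is: glass beaker, 66 mm across, 85 mm high; origin at the centre of its underside.
- stopper: Bystander, to be left where it is: black rubber stopper, 36 mm across, 26 mm high; origin at the centre of its underside.
- tipbox: Bystander, to be left where it is: blue pipette-tip box 90 x 120 x 55 mm; origin at the centre of its underside.
- wash: Bystander, to be left where it is: plain white bottle, 66 mm across, 160 mm high; origin at the centre of its underside.
Things that resemble listed ones, but are neither listed nor needed, are in the scene too. What is shaped like the rack but purple is not meant.

How it is judged:
On the way, in this order (a step that is already met when the one before it is completed fails the run):
1. the plate is carried on the spatula, clear of the rack (z of plate_centre in the frame of rack above 0.03 m and contact force between plate and spatula above 0.3 N and contact force between plate and rack below 0.05 N), for 0.2 s.
2. the plate lies centred on the stage's runners, off the spatula, while the stage is still clear of the head (x of plate_centre in the frame of stage between -0.015 and 0.015 m and y of plate_centre in the frame of stage between -0.015 and 0.015 m and z of plate_centre in the frame of stage between 0.026 and 0.034 m and angle between the x axis of plate_centre and the x axis of stage, either way round below 0.2 rad and contact force between plate and stage above 0.3 N and contact force between plate and spatula below 0.05 N and y of stage in the frame of notch below -0.05 m), for 0.2 s.
At the end, for the whole second after the job is handed in: The stage is in the notch within 2.5 mm, still, and held by the fingers with more than 2 N; the plate lies on the stage's runners, within 15 mm of the nest's centre and 0.2 rad of square, off the spatula; the spatula stands flat on the bench (blade underside below 4 mm), let go (y of stage in the frame of notch between -0.0025 and 0.0025 m and contact force between the fingers and stage above 2 N and linear speed of stage below 0.01 m/s and x of plate_centre in the frame of stage between -0.015 and 0.015 m and y of plate_centre in the frame of stage between -0.015 and 0.015 m and z of plate_centre in the frame of stage between 0.026 and 0.034 m and angle between the x axis of plate_centre and the x axis of stage, either way round below 0.2 rad and contact force between plate and stage above 0.3 N and contact force between each of plate, the fingers and spatula below 0.05 N and height (world z) of spatula below 0.004 m and angle between spatula's own z axis and vertical below 0.1 rad and linear speed of spatula below 0.02 m/s); the arm keeps its last pose, push and grip.
It fails at once if the fingers touched the plate (contact force between the fingers and plate above 0.2 N).
It fails at once if the stage ran past the notch by more than 13 mm (y of stage in the frame of notch above 0.013 m).
It fails at once if a bystander was moved by more than 30 mm (distance of any of petri, reagent, amber, beaker, stopper, tipbox, wash from where it was at the start of the episode above 0.03 m).
It also fails if it takes over 72 s, if anything falls off the work surface, if the arm or the gripper's body presses on something with over 40 N, if the wrist force passes 120 N, or if a joint passes its speed limit or range.

### The arm

A 6-joint arm with a two-finger parallel gripper is mounted at the origin on the work surface. World frame = base frame: x ahead of the robot, y to its left, z up, the work surface at z = 0. Lengths are in m, angles in rad, forces in N, time in s.
With the tool pointing down it reaches from about 0.35 to 0.95 m from the base axis. Payload 17.4 kg.
Tool frame: the origin (TCP) lies between the finger pads; the fingertips stand 25 mm ahead of it and the grasp point (between the pads) lies 6 mm ahead of it; y points along the fingers, x is the direction in which the jaws open and shut, and the axes are right-handed (so a half turn about y gives the same grasp; the last joint's range is limited). The gripper opens to 93 mm and grips with 3 to 60 N. Pads are 15 mm wide; open, the fingers measure 128 mm over their backs; the gripper's body (75 mm by 188 mm) begins 65 mm behind the grasp point.
Start: joints at [-1.334, 0.116, 1.442, -0, 1.584, -0.038], TCP at [0.183, -0.65, 0.244] pointing down, gripper open.
Joint ranges: [-2.83, 2.83], [-0.83, 2.19], [0.07, 2.5], [-1.14, 4.28], [0.01, 3], [-2.97, 2.97]. Speed limits (rad/s): [1.89, 1.89, 2.22, 3.14, 3.14, 3.14].

### API

Orientations are given as a unit quaternion [w, x, y, z].
In Python, from bench import bot, vision gives the robot as it stands. The module is installed in compiled form; this text tells all that it offers.
- The arm moves only by the tool send_rows, never from a script. Its argument "deltas" is a list that holds one entry, the list of rows, each a list of 7 numbers: the shift along the tool's x, y, z in cm, then the turn, a rotation vector about the tool's x, y, z in degrees, then the opening, from 0 (shut) to 1 (fully open). In form: [[[x, y, z, wx, wy, wz, grip], ...]]. A call has 1 to 12 rows; each row is the pose to reach, as a shift and turn from the pose commanded when the call began, along the tool's axes at that moment; what a row does not reach only later rows make up. A row lasts 1/12 s, in which the tool goes at most 41.7 mm and 7.16 degrees, less where a joint would pass 70% of its speed; a pose out of reach is approached as far as the arm can. A call with a gripper value outside its range is refused whole. The fingers move at their own pace and stop on an object; "newtons" is the grip in N (left out, the last holds). Time passes only in rows, so rows that repeat a pose let the fingers close. It gives the time, the measured TCP pose, the force and the opening at its end, in the units of the state.
- bot.observe(): the state, without advancing time (a new reading comes with each control period).
- vision.get_image(name): name is "scene" or "top"; returns the picture (384x512x3 uint8, red, green, blue); there is no depth.
- vision.camera_params(name): a dict with "mtx" (3x3 intrinsics, pixels), "position" and "rotation" of the camera in the world. Camera axes: x right, y down, z forward; pixel columns grow to the right and rows downward; lengths in m; the calibration is good to about 2 mm. A picture is of the moment at which its call begins. camera_params takes no time and is no camera call.
- bot.close_job(): hands the job in, once; it reports no verdict.
The state is a dict: "time": time; "qpos": joint angles; "qd": joint speeds; "effort": joint torques, N m; "tool_pos": TCP position; "ee_rot": TCP orientation; "wrist_force": force on the tool from outside, world axes, zero at the start; "wrist_torque": the same for the moment, N m; "grip_width": opening from 0.0 (shut) to 1.0 (fully open).
Only numpy, scipy, OpenCV 4.12 (cv2) and the standard library are available. Lean on these libraries where they do the work, as an engineer would, in place of code of your own. Each camera call takes 0.05 s, during which the arm holds its last target.

## Working session

There is one attempt and no reset: what is moved stays moved. The work goes in short steps, Python scripts to look and compute and a tool call to move; the robot and the scene stay as the last step left them, time stands still between calls to the robot, and variables do not carry over. Pictures are saved under pics/ and viewed, and the job is handed in when it is done.

Besides the shell and the picture viewer there is one more tool, called as name(argument=value, ...) on one line, values as JSON. send_rows: Moves the arm, as the interface text tells. Its arguments: {"type":"object","properties":{"deltas":{"type":"array"},"newtons":{"type":"number"}},"required":["deltas"]}

```bash
mkdir -p pics
python3 - <<'E'
from bench import bot, vision
import cv2,numpy as np
for n in ("scene","top"):
    im=vision.get_image(n); cv2.imwrite(f"pics/{n}0.png",im[:,:,::-1]); 
    p=vision.camera_params(n); print(n,p)
print(bot.observe())
E
```

```text
scene {'mtx': array([[368.22338451,   0.        , 259.49253592],
       [  0.        , 368.22338451, 195.29650591],
       [  0.        ,   0.        ,   1.        ]]), 'position': array([1.35433493, 0.22858301, 0.89318816]), 'rotation': array([-0.22639609,  0.55021899,  0.73784262, -0.31873523])}
top {'mtx': array([[452.23652212,   0.        , 260.35060819],
       [  0.        , 452.23652212, 191.03127159],
       [  0.        ,   0.        ,   1.        ]]), 'position': array([0.22890394, 0.00446492, 1.62315066]), 'rotation': array([-0.06254542,  0.71071868, -0.69632552,  0.07808836])}
{'time': 0.1, 'qpos': array([-1.33382554e+00,  1.16405959e-01,  1.44219317e+00, -3.61532784e-06,
        1.58400090e+00, -3.77828695e-02]), 'qd': array([-4.94959741e-05, -1.07593108e-03, -3.37736246e-04, -1.29962377e-03,
        1.35240430e-03, -8.34552023e-04]), 'effort': array([ 1.35939637e-03, -7.22892237e+01, -6.23864365e+01,  7.81008136e-02,
        2.29028327e-02, -9.77294985e-05]), 'tool_pos': array([ 0.18309818, -0.6495263 ,  0.2430039 ]), 'ee_rot': array([ 0.56398637, -0.56353724,  0.42709316, -0.42654026]), 'wrist_force': array([0.18284332, 0.30909334, 0.18781729]), 'wrist_torque': array([-0.02000218, -0.0359839 , -0.0258993 ]), 'grip_width': 0.9978804877133094}
```

View pics/scene0.png

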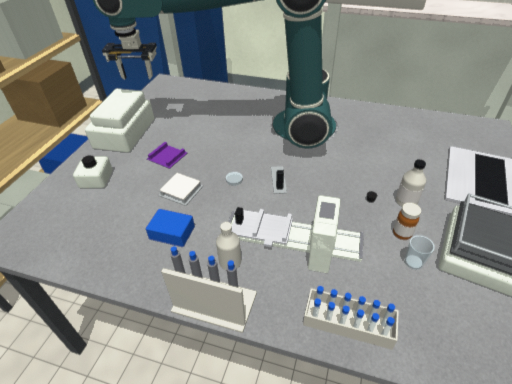

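View pics/top0.png

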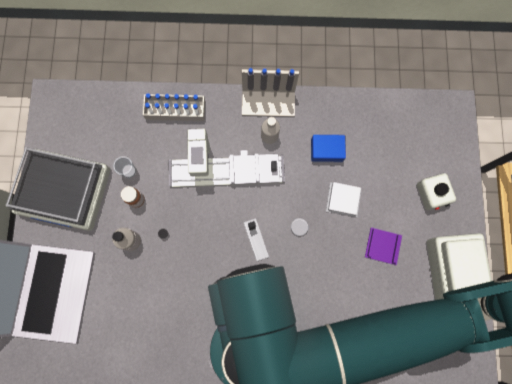

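```bash
cat > h.py <<'E'
import numpy as np, cv2
from scipy.spatial.transform import Rotation as R
from bench import bot, vision
def P(n):
    p=vision.camera_params(n); q=p['rotation']
    return p['mtx'],p['position'],R.from_quat([q[1],q[2],q[3],q[0]]).as_matrix()
def ray(n,uv,z):
    K,c,Rm=P(n); uv=np.atleast_2d(np.array(uv,float))
    d=(Rm@np.linalg.inv(K)@np.c_[uv,np.ones(len(uv))].T).T
    return c+d*((z-c[2])/d[:,2])[:,None]
def proj(n,X):
    K,c,Rm=P(n); X=np.atleast_2d(np.array(X,float))
    d=(K@Rm.T@(X-c).T).T
    return d[:,:2]/d[:,2:]
def crop(n,src,x0,y0,x1,y1,k,out):
    im=cv2.imread(src)[y0:y1,x0:x1]; cv2.imwrite(out,cv2.resize(im,None,fx=k,fy=k,interpolation=cv2.INTER_CUBIC))
E
python3 - <<'E'
from h import *
print(ray('top',[[256,258],[252,226],[345,199],[0,0],[384,246]],0.0))
crop('top','pics/top0.png',160,110,360,270,4,'pics/top0c.png')
crop('scene','pics/scene0.png',140,140,370,280,3.4,'pics/scene0c.png')
crop('scene','pics/scene0.png',80,0,230,100,5,'pics/scene0g.png')
E
```

```text
[[ 3.13807764e-01 -1.73257778e-02  0.00000000e+00]
 [ 4.27765215e-01 -6.26967279e-04  0.00000000e+00]
 [ 5.34328809e-01 -3.39295184e-01  0.00000000e+00]
 [ 1.30181080e+00  1.01209967e+00  0.00000000e+00]
 [ 3.65466769e-01 -4.76989713e-01  0.00000000e+00]]
```

View pics/top0c.png

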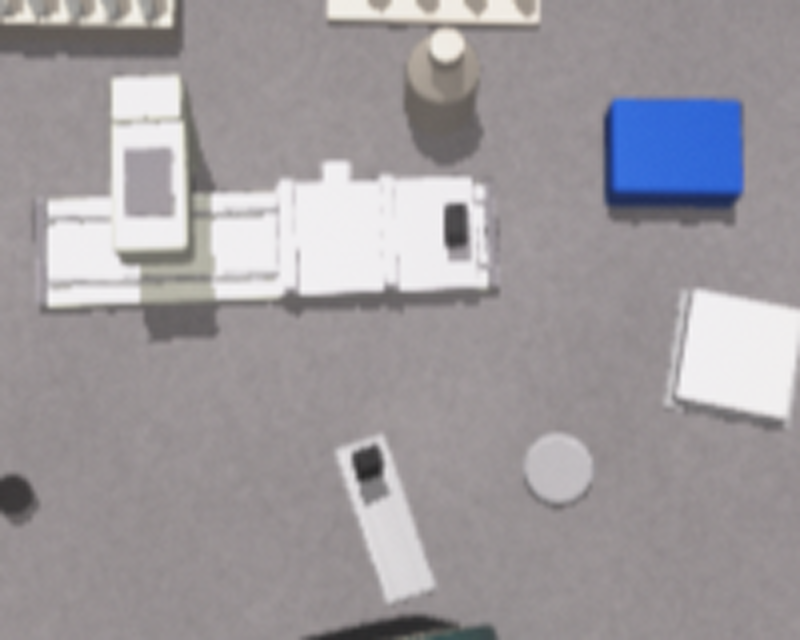

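View pics/scene0c.png

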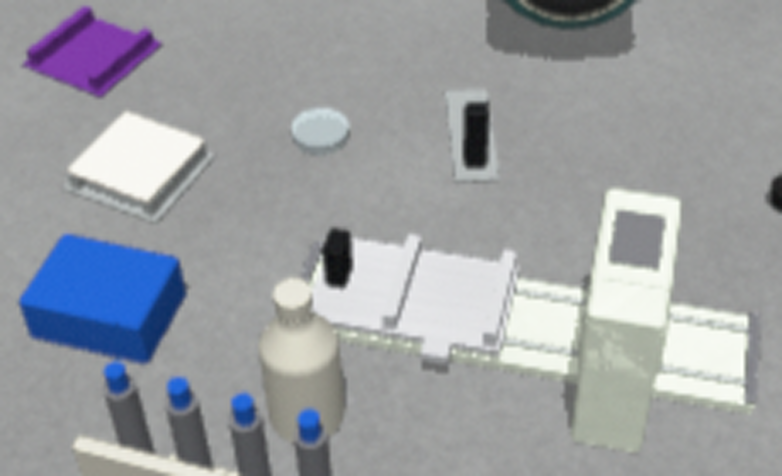

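View pics/scene0g.png

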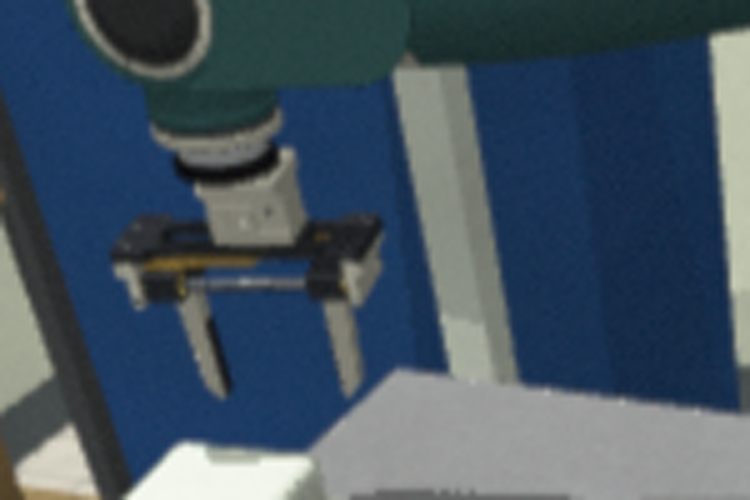

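Run:
```python
from h import *
im=cv2.imread('pics/top0.png').astype(int); hsv=cv2.cvtColor(im.astype(np.uint8),cv2.COLOR_BGR2HSV)
g=im.min(2)
def comp(mask,seed):
    n,l=cv2.connectedComponents(mask.astype(np.uint8),connectivity=4)
    return l==l[seed[1],seed[0]]
def rect(m,z,name,th=None):
    c,_=cv2.findContours(m.astype(np.uint8),0,2); c=max(c,key=cv2.contourArea)
    r=cv2.minAreaRect(c); b=cv2.boxPoints(r)
    X=ray('top',b,z); print(name,m.sum(),'px',b.round(1).tolist()); print(X.round(4).tolist()); 
    c0=X.mean(0); e=[X[1]-X[0],X[2]-X[1]]
    print(' ctr',c0.round(4),[(round(float(np.hypot(*v[:2])),4),round(float(np.degrees(np.arctan2(v[1],v[0]))),1)) for v in e])
for t in (200,225,240): rect(comp(g>t,(345,199)),.027,f'plate{t}')
for t in (150,170): 
    m=comp((g>t),(258,248)); rect(m,.004,f'blade{t}')
blk=g<70
m=comp(blk,(252,225)); rect(m,.08,'grip')
m=comp(blk,(274,166)); rect(m,.082,'stagegrip')
for p in ((235,168),(262,170)):print(im[p[1],p[0]])
print(im[199,330:362].tolist())
```

```text
plate200 766 px [[328.6000061035156, 209.3000030517578], [333.20001220703125, 182.0], [360.8999938964844, 186.60000610351562], [356.3999938964844, 213.89999389648438]]
[[0.4905, -0.2739, 0.027], [0.591, -0.2916, 0.027], [0.5761, -0.3924, 0.027], [0.4759, -0.3734, 0.027]]
 ctr [ 0.5334 -0.3328  0.027 ] [(0.102, -10.0), (0.1019, -98.4)]
plate225 709 px [[328.6000061035156, 207.89999389648438], [333.70001220703125, 182.5], [360.79998779296875, 188.0], [355.70001220703125, 213.3000030517578]]
[[0.4954, -0.2739, 0.027], [0.5891, -0.2935, 0.027], [0.5713, -0.3919, 0.027], [0.4778, -0.3712, 0.027]]
 ctr [ 0.5334 -0.3326  0.027 ] [(0.0958, -11.8), (0.1, -100.3)]
plate240 196608 px [[-0.0, 0.0], [511.0, 0.0], [511.0, 383.0], [0.0, 383.0]]
[[1.284, 0.9953, 0.027], [1.3531, -1.0154, 0.027], [-0.0869, -0.8818, 0.027], [-0.1092, 0.8133, 0.027]]
 ctr [ 0.6102 -0.0221  0.027 ] [(2.0119, -88.0), (1.4462, 174.7)]
blade150 943 px [[231.60000610351562, 250.10000610351562], [257.70001220703125, 185.60000610351562], [292.20001220703125, 199.60000610351562], [266.1000061035156, 264.1000061035156]]
[[0.339
[... 824 characters left out ...]
, 0.082], [-0.076, -0.8513, 0.082], [-0.0976, 0.7854, 0.082]]
 ctr [ 0.5614 -0.0218  0.082 ] [(1.9266, -88.1), (1.3233, 174.7)]
[241 239 241]
[239 237 239]
[[179, 175, 179], [237, 236, 237], [240, 238, 240], [240, 238, 240], [241, 238, 240], [241, 239, 240], [240, 238, 240], [240, 238, 240], [240, 238, 240], [240, 239, 240], [240, 238, 240], [240, 239, 241], [240, 239, 240], [240, 239, 240], [240, 239, 241], [240, 239, 240], [239, 238, 240], [239, 238, 240], [239, 239, 240], [239, 239, 240], [239, 239, 240], [239, 239, 240], [239, 239, 240], [238, 238, 240], [239, 239, 240], [239, 238, 240], [239, 239, 241], [238, 238, 240], [232, 232, 234], [186, 184, 188], [154, 152, 158], [149, 148, 154]]
```

Run:
```python
from h import *
crop('top','pics/top0.png',165,140,291,200,6.3,'pics/stage6.png')
crop('top','pics/top0.png',320,170,370,225,10,'pics/plate10.png')
crop('top','pics/top0.png',235,210,280,268,10,'pics/spat10.png')
```

```text
(no output)
```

View pics/stage6.png

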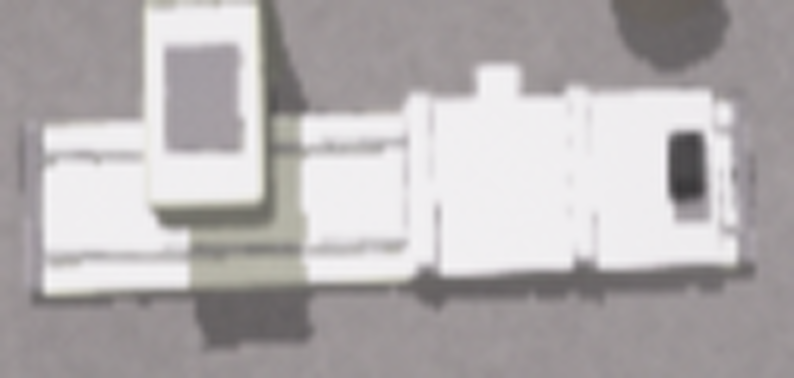

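View pics/plate10.png

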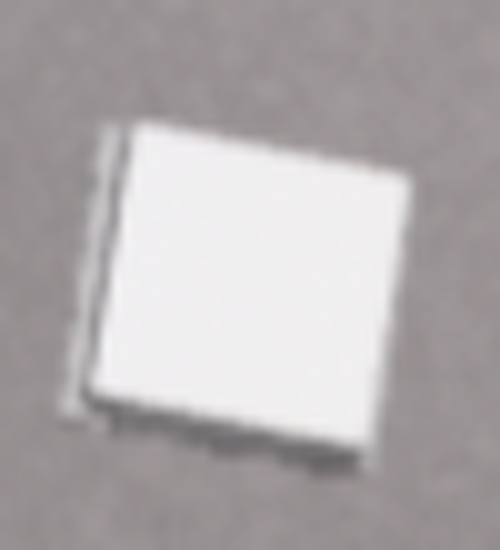

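View pics/spat10.png

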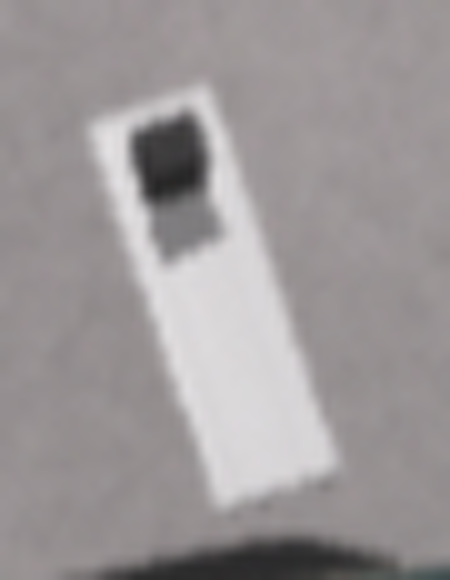

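Run:
```python
from h import *
im=cv2.imread('pics/top0.png')
c=im[146:192,222:288].astype(float); c=np.clip((c-150)/100*255,0,255); c=np.clip((im[146:192,222:288].astype(float)-200)*4.6+20,0,255)
cv2.imwrite('pics/nest12.png',cv2.resize(c.astype(np.uint8),None,fx=12,fy=12,interpolation=cv2.INTER_CUBIC))
im=cv2.imread('pics/scene0.png')
c=im[198:250,228:300].astype(float); c=np.clip((c-140)*2.3,0,255)
cv2.imwrite('pics/nests.png',cv2.resize(c.astype(np.uint8),None,fx=11,fy=11,interpolation=cv2.INTER_CUBIC))
# refined plate, blade
im=cv2.imread('pics/top0.png')
def fit(x0,y0,x1,y1,t,z,seed):
    k=10; g=cv2.resize(im[y0:y1,x0:x1].min(2),None,fx=k,fy=k,interpolation=cv2.INTER_CUBIC)
    n,l=cv2.connectedComponents((g>t).astype(np.uint8)); m=(l==l[(seed[1]-y0)*k,(seed[0]-x0)*k]).astype(np.uint8)
    m=cv2.morphologyEx(m,cv2.MORPH_OPEN,np.ones((25,25)))
    c=max(cv2.findContours(m,0,1)[0],key=cv2.contourArea)[:,0,:]
    px=(c+.5)/k-.5+[x0,y0]
    X=ray('top',px,z)[:,:2].astype(np.float32)*1000
    r=cv2.minAreaRect(X); print(t,r)
for t in (200,210,220): fit(318,170,372,228,t,.027,(345,199))
for t in (180,195,205): fit(235,212,280,268,t,.004,(259,245))
```

```text
200 ((533.55126953125, -332.5843811035156), (101.99652862548828, 101.04122924804688), 79.89163208007812)
210 ((533.440673828125, -332.37030029296875), (100.62059783935547, 99.5124740600586), 79.94847869873047)
220 ((533.3252563476562, -332.2320861816406), (99.32135772705078, 97.94538116455078), 79.94892120361328)
180 ((367.0152893066406, -20.114608764648438), (116.77103424072266, 47.06642150878906), 19.757404327392578)
195 ((357.38421630859375, -23.48816680908203), (93.09577941894531, 44.391517639160156), 20.043201446533203)
205 ((355.77362060546875, -23.96038055419922), (86.59852600097656, 42.552677154541016), 20.27287483215332)
```

View pics/nest12.png

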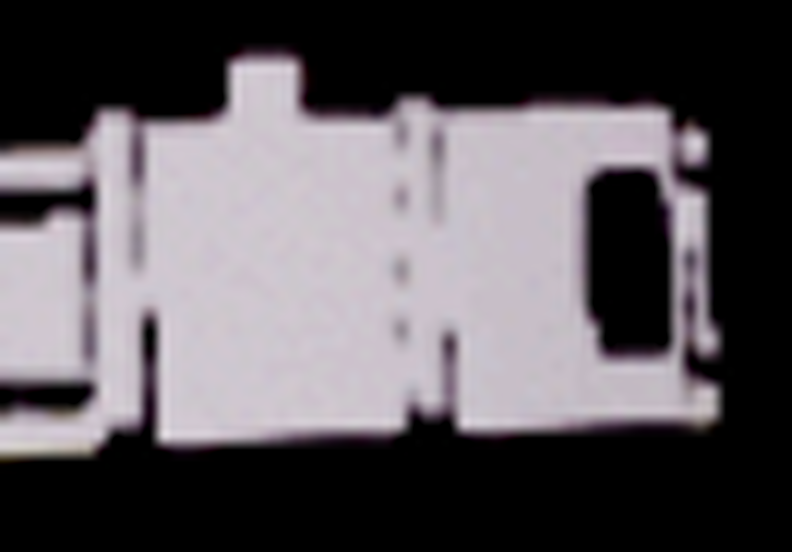

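View pics/nests.png

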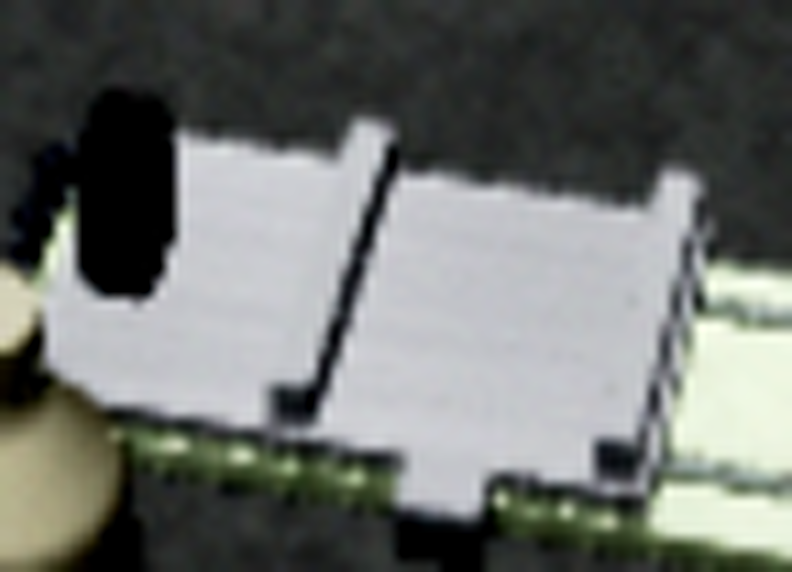

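Run:
```python
from h import *
f=lambda a:np.array(a,float)/12-.5+[222,146]
A=ray('top',f([[118,112],[126,430],[415,98],[434,415]]),.05)
print(A.round(4)); c=A.mean(0); print('nest',c.round(4))
for i,j in((0,1),(2,3),(0,2),(1,3)):
    d=A[i]-A[j]; print(np.hypot(*d[:2]).round(4),np.degrees(np.arctan2(d[1],d[0])).round(2))
# stage grip top
b=np.array([[586,170],[665,170],[670,355],[600,355]]); print('sgrip top front corners', ray('top',f([[588,168],[660,168]]),.082).round(4), ray('top',f([[604,355],[668,355]]),.032).round(4))
g=lambda a:np.array(a,float)/11-.5+[228,198]
B=ray('scene',g([[683,168],[372,122]]),.05); print('scene runner -x ends',B.round(4))
k=lambda a:np.array(a,float)/6.3-.5+[165,140]
print('head -x edge top', ray('top',k([[150,207],[265,205]]),.17).round(4))
print('rail left end', ray('top',k([[44,125],[42,295]]),.015).round(4))
m=cv2.imread('pics/top0.png')
k4=lambda a:np.array(a,float)/4-.5+[160,110]
print('wash top',ray('top',k4([[446,46]]),.16),'petri',ray('top',k4([[559,468]]),.016),'stopper',ray('top',k4([[14,495]]),.026))
print('spat grip top', ray('top',np.array([[168,147]])/10-.5+[235,210],.08))
print('blade outline corners', ray('top',np.array([[90,127],[208,85],[340,465],[220,507]])/10-.5+[235,210],.004))
print('tipbox',ray('top',k4([[612,100],[742,100],[742,193],[612,193]]),.055))
```

```text
[[ 0.6775  0.0795  0.05  ]
 [ 0.5798  0.0742  0.05  ]
 [ 0.6841 -0.0095  0.05  ]
 [ 0.5865 -0.0171  0.05  ]]
nest [0.632  0.0318 0.05  ]
0.0979 3.15
0.0979 4.45
0.0893 94.23
0.0915 94.2
sgrip top front corners [[ 0.6548 -0.0605  0.082 ]
 [ 0.6553 -0.0817  0.082 ]] [[ 0.6104 -0.0682  0.032 ]
 [ 0.6108 -0.0876  0.032 ]]
scene runner -x ends [[ 0.5721  0.0738  0.05  ]
 [ 0.5793 -0.0167  0.05  ]]
head -x edge top [[0.58   0.2134 0.17  ]
 [0.5825 0.1535 0.17  ]]
rail left end [[0.6649 0.2996 0.015 ]
 [0.564  0.295  0.015 ]]
wash top [[ 0.76907916 -0.05707768  0.16      ]] petri [[ 0.42755719 -0.16957986  0.016     ]] stopper [[0.39238342 0.31197957 0.026     ]]
spat grip top [[0.4241129  0.00215848 0.08      ]]
blade outline corners [[ 0.44037115  0.03027383  0.004     ]
 [ 0.45651987 -0.01188996  0.004     ]
 [ 0.32149184 -0.06152705  0.004     ]
 [ 0.30591244 -0.01919779  0.004     ]]
tipbox [[ 0.76015633 -0.21334892  0.055     ]
 [ 0.76325706 -0.33221576  0.055     ]
 [ 0.6753877  -0.33053797  0.055     ]
 [ 0.67247644 -0.21292883  0.055     ]]
```

Run:
```python
from h import *
s=bot.observe(); q=s['ee_rot']; M=R.from_quat([q[1],q[2],q[3],q[0]]).as_matrix(); print(M.round(3)); 
print('xaxis yaw',np.degrees(np.arctan2(M[1,0],M[0,0])), np.degrees(s['qpos']))
```

```text
[[ 0.271 -0.     0.962]
 [-0.962  0.001  0.271]
 [-0.001 -1.     0.   ]]
xaxis yaw -74.25777651468584 [-7.64225738e+01  6.66957016e+00  8.26315821e+01 -2.07143027e-04
  9.07565663e+01 -2.16479896e+00]
```

```bash
cat >> h.py <<'E'
def Rt(yaw,tilt=0):
    """tool x at yaw (deg), y down; tilt leans the tool's body toward -(tool z)... rotation about tool x"""
    a=np.radians(yaw); x=np.array([np.cos(a),np.sin(a),0]); y=np.array([0,0,-1.]); z=np.cross(x,y)
    return np.c_[x,y,z]@R.from_rotvec([np.radians(tilt),0,0]).as_matrix()
def go(pos,yaw,tilt=0,base=None):
    s=bot.observe(); q=s['ee_rot']; M=R.from_quat([q[1],q[2],q[3],q[0]]).as_matrix(); p=s['tool_pos']
    if base is not None: p,M=np.array(base[0]),Rt(*base[1:])
    print('now',p.round(4),'yaw',np.degrees(np.arctan2(M[1,0],M[0,0])).round(2),'F',s['wrist_force'].round(2),'grip',round(s['grip_width'],3),'t',round(s['time'],2))
    print('cm',(M.T@(np.array(pos)-p)*100).round(2),'deg',np.degrees(R.from_matrix(M.T@Rt(yaw,tilt)).as_rotvec()).round(2))
E
python3 -c "
from h import *
go([.4256,.0008,.17],-69.8)"
```

```text
now [ 0.1831 -0.6495  0.243 ] yaw -74.26 F [0.18 0.31 0.19] grip 0.998 t 0.1
cm [-56.01   7.36  40.98] deg [-0.   -4.46 -0.06]
```

send_rows(deltas=[[[-56,3,41,0,-4.5,0,1],[-56,3,41,0,-4.5,0,1],[-56,3,41,0,-4.5,0,1],[-56,3,41,0,-4.5,0,1],[-56,3,41,0,-4.5,0,1],[-56,3,41,0,-4.5,0,1],[-56,3,41,0,-4.5,0,1],[-56,3,41,0,-4.5,0,1],[-56,3,41,0,-4.5,0,1],[-56,3,41,0,-4.5,0,1],[-56,3,41,0,-4.5,0,1],[-56,3,41,0,-4.5,0,1]]], newtons=50)

```text
time: 1.1
tool_pos: [0.3577, -0.1798, 0.2219]
ee_rot: [0.58, -0.58, 0.404, -0.405]
wrist_force: [1.3, -0.6, 0.1]
grip_width: 1.003
```

```bash
python3 -c "
from h import *
go([.4256,.0008,.16],-69.8)"
```

```text
now [ 0.3577 -0.1798  0.2219] yaw -69.79 F [ 1.28 -0.58  0.05] grip 1.003 t 1.1
cm [-14.6    6.19  12.61] deg [-0.02  0.01  0.02]
```

send_rows(deltas=[[[-14.6,6.2,12.6,0,0,0,1],[-14.6,6.2,12.6,0,0,0,1],[-14.6,6.2,12.6,0,0,0,1],[-14.6,6.2,12.6,0,0,0,1],[-14.6,6.2,12.6,0,0,0,1],[-14.6,6.2,12.6,0,0,0,1],[-14.6,6.2,12.6,0,0,0,1],[-14.6,6.2,12.6,0,0,0,1]]])

```text
time: 1.77
tool_pos: [0.4254, -0.0014, 0.1601]
ee_rot: [-0.58, 0.58, -0.404, 0.404]
wrist_force: [-0.1, -0.2, 0.5]
grip_width: 0.999
```

```bash
python3 -c "
from h import *
go([.4256,.0008,.061],-69.8)
crop
im=vision.get_image('scene')
cv2.imwrite('pics/s1.png',cv2.resize(im[100:250,180:360,::-1],None,fx=4,fy=4,interpolation=cv2.INTER_CUBIC))"
```

```text
now [ 0.4254 -0.0014  0.1601] yaw -69.72 F [-0.07 -0.16  0.5 ] grip 0.999 t 1.77
cm [-0.2   9.91  0.1 ] deg [0.02 0.08 0.01]
```

View pics/s1.png

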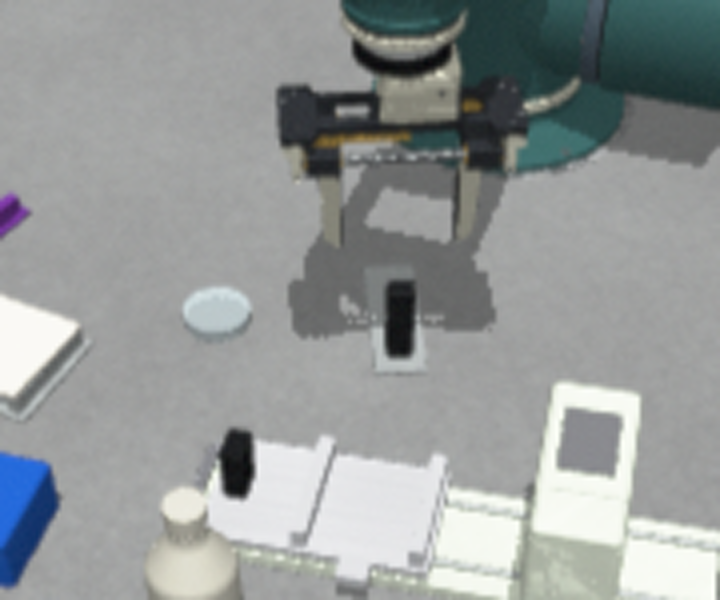

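send_rows(deltas=[[[-0.2,3.5,0.1,0,0,0,1],[-0.2,6.5,0.1,0,0,0,1],[-0.2,8.5,0.1,0,0,0,1],[-0.2,9.9,0.1,0,0,0,1],[-0.2,9.9,0.1,0,0,0,1],[-0.2,9.9,0.1,0,0,0,0.5],[-0.2,9.9,0.1,0,0,0,0.1],[-0.2,9.9,0.1,0,0,0,0],[-0.2,9.9,0.1,0,0,0,0],[-0.2,9.9,0.1,0,0,0,0],[-0.2,9.9,0.1,0,0,0,0],[-0.2,9.9,0.1,0,0,0,0]]], newtons=55)

```text
time: 2.82
tool_pos: [0.4258, 0.0012, 0.0613]
ee_rot: [0.58, -0.58, 0.404, -0.404]
wrist_force: [-0.1, 0.3, 0.6]
grip_width: 0.55
```

```bash
python3 -c "
from h import *
go([.38,-.30,.201],79.9)"
```

```text
now [0.4258 0.0012 0.0613] yaw -69.75 F [-0.15  0.27  0.58] grip 0.55 t 2.82
cm [ 26.67 -13.97 -14.72] deg [-0.0000e+00 -1.4965e+02  2.0000e-02]
```

send_rows(deltas=[[[0,0,0,0,0,0,0],[0,0,0,0,0,0,0],[0,0,0,0,0,0,0],[0,0,0,0,0,0,0],[0,0,0,0,0,0,0],[0,0,0,0,0,0,0],[0,0,0,0,0,0,0],[0,0,0,0,0,0,0]]])

```text
time: 3.48
tool_pos: [0.4257, 0.0011, 0.061]
ee_rot: [0.58, -0.58, 0.404, -0.404]
wrist_force: [0.4, 1.0, 0.5]
grip_width: 0.254
```

```bash
python3 -c "
from h import *
go([.33,-.2966,.201],79.9)"
```

```text
now [0.4257 0.0011 0.061 ] yaw -69.76 F [0.39 1.03 0.49] grip 0.254 t 3.48
cm [ 24.62 -14.   -19.29] deg [  -0.   -149.66   -0.  ]
```

send_rows(deltas=[[[0,-1,0,0,0,0,0],[0,-3,0,0,0,0,0],[0,-6,0,0,0,0,0],[0,-9,0,0,0,0,0],[0,-12,0,0,0,0,0],[0,-14,0,0,0,0,0],[2,-14,-2,0,-7,0,0],[5,-14,-4,0,-14,0,0],[8,-14,-6,0,-21,0,0],[10,-14,-8,0,-28,0,0],[12,-14,-10,0,-35,0,0],[14,-14,-12,0,-42,0,0]]])

```text
time: 4.48
tool_pos: [0.3622, -0.1699, 0.2018]
ee_rot: [-0.68, 0.68, -0.193, 0.193]
wrist_force: [0.7, -0.4, -1.6]
grip_width: 0.256
```

```bash
python3 -c "
from h import *
go([.33,-.2966,.201],79.9)"
```

```text
now [ 0.3622 -0.1699  0.2018] yaw -31.73 F [ 0.66 -0.39 -1.56] grip 0.256 t 4.48
cm [  3.92   0.09 -12.48] deg [ 4.0000e-02 -1.1163e+02  2.0000e-02]
```

```bash
python3 -c "
from h import *
go([.33,-.2966,.201],79.9,base=([.3615,-.1717,.201],-27.76))"
```

```text
now [ 0.3615 -0.1717  0.201 ] yaw -27.76 F [ 0.66 -0.39 -1.56] grip 0.256 t 4.48
cm [  3.03   0.   -12.52] deg [  -0.   -107.66   -0.  ]
```

send_rows(deltas=[[[1,0,-3,0,-7,0,0],[2,0,-6,0,-14,0,0],[2.5,0,-9,0,-21,0,0],[3,0,-11,0,-28,0,0],[3,0,-12.5,0,-35,0,0],[3,0,-12.5,0,-42,0,0],[3,0,-12.5,0,-49,0,0],[3,0,-12.5,0,-56,0,0],[3,0,-12.5,0,-63,0,0],[3,0,-12.5,0,-70,0,0],[3,0,-12.5,0,-77,0,0],[3,0,-12.5,0,-84,0,0]]])

```text
time: 5.48
tool_pos: [0.3222, -0.2905, 0.2017]
ee_rot: [-0.635, 0.635, 0.312, -0.312]
wrist_force: [0.6, 0.5, -1.6]
grip_width: 0.26
```

send_rows(deltas=[[[0,0,0,0,-7,0,0],[0,0,0,0,-14,0,0],[0,0,0,0,-21,0,0],[0,0,0,0,-23.7,0,0],[0,0,0,0,-23.7,0,0],[0,0,0,0,-23.7,0,0]]])

```text
time: 5.98
tool_pos: [0.3222, -0.2905, 0.2015]
ee_rot: [-0.559, 0.559, 0.433, -0.433]
wrist_force: [0.0, -0.1, -2.1]
grip_width: 0.255
```

```bash
python3 -c "
from h import *
go([.355,-.301,.072],79.9)
im=vision.get_image('top')
cv2.imwrite('pics/t2.png',im[:,:,::-1]); crop('top','pics/t2.png',290,160,400,290,5,'pics/t2c.png')
im=vision.get_image('scene')
cv2.imwrite('pics/s2.png',im[:,:,::-1]); crop('top','pics/s2.png',120,60,300,210,4,'pics/s2c.png')"
```

```text
now [ 0.3222 -0.2905  0.2015] yaw 75.53 F [ 0.05 -0.08 -2.15] grip 0.255 t 5.98
cm [-0.2  12.95 -3.43] deg [ 0.01 -4.37 -0.01]
```

View pics/t2c.png

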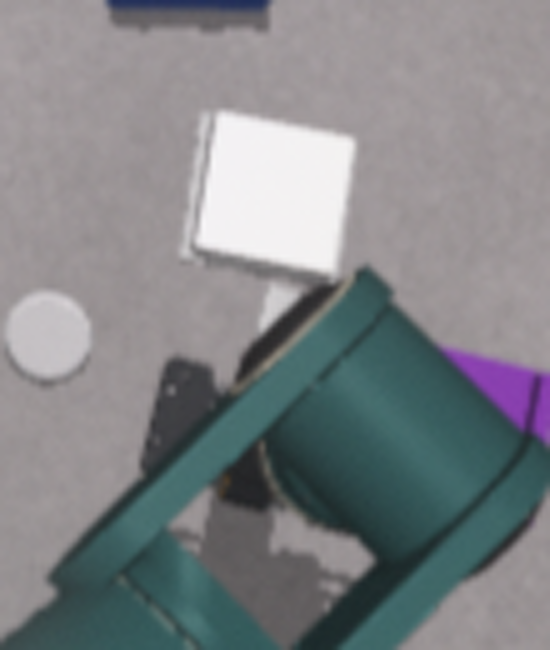

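View pics/s2c.png

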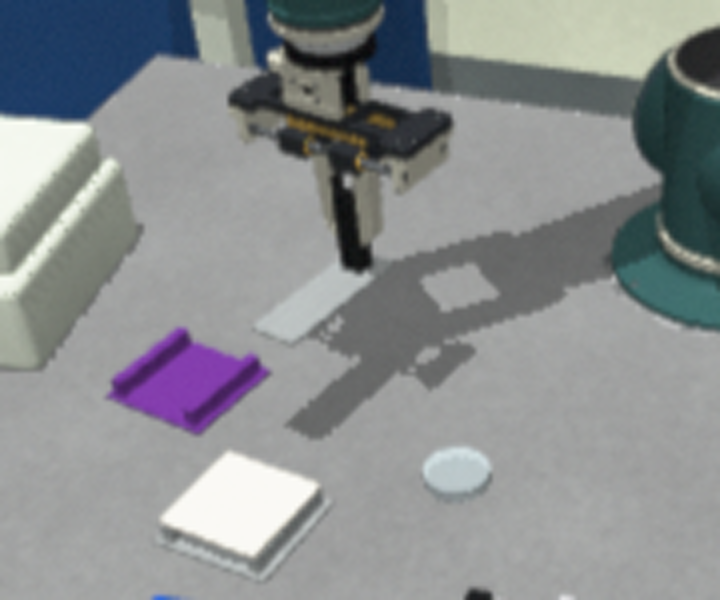

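```bash
python3 -c "
from h import *
h=np.radians(75.53-90); d=np.array([np.cos(h),np.sin(h)]); n=np.array([-d[1],d[0]]); a=np.array([.3222,-.2905])
for z in (.1445,.1345,.1245):
  for s in (1,-1):
    X=np.r_[a+.12*d+s*.023*n,z]; print(z,s,((proj('scene',X)+.5-[120,60])*4).round(0))
"
```

```text
0.1445 1 [[296. 345.]]
0.1445 -1 [[255. 329.]]
0.1345 1 [[298. 354.]]
0.1345 -1 [[257. 338.]]
0.1245 1 [[300. 363.]]
0.1245 -1 [[258. 347.]]
```

send_rows(deltas=[[[-0.1,0,-2.5,0,-4.4,0,0],[-0.2,2,-3.4,0,-4.4,0,0],[-0.2,5,-3.4,0,-4.4,0,0],[-0.2,8,-3.4,0,-4.4,0,0],[-0.2,11,-3.4,0,-4.4,0,0],[-0.2,13,-3.4,0,-4.4,0,0],[-0.2,13,-3.4,0,-4.4,0,0],[-0.2,13,-3.4,0,-4.4,0,0]]])

```text
time: 6.75
tool_pos: [0.3546, -0.3007, 0.071]
ee_rot: [0.542, -0.541, -0.454, 0.455]
wrist_force: [0.7, -0.2, -0.8]
grip_width: 0.258
```

```bash
python3 -c "
from h import *
go([.4646,-.3202,.072],79.9)"
```

```text
now [ 0.3546 -0.3007  0.071 ] yaw 79.99 F [ 0.66 -0.23 -0.76] grip 0.258 t 6.75
cm [-1.000e-02 -1.100e-01 -1.118e+01] deg [-0.07  0.09  0.05]
```

Quick look before sliding in.

```bash
python3 -c "
from h import *
im=vision.get_image('scene')
cv2.imwrite('pics/s3.png',im[:,:,::-1]); crop('top','pics/s3.png',120,90,260,220,5,'pics/s3c.png')"
```

```text
(no output)
```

View pics/s3c.png

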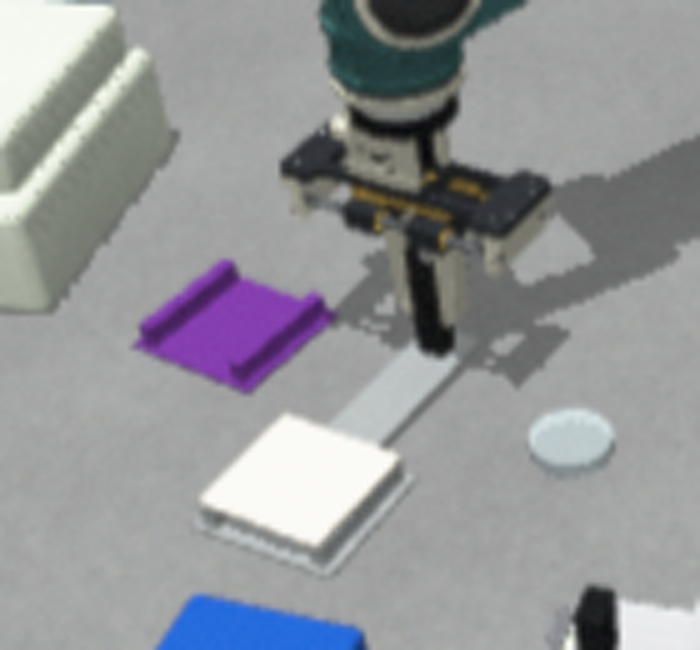

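send_rows(deltas=[[[0,-0.1,-0.8,0,0,0,0],[0,-0.1,-2,0,0,0,0],[0,-0.1,-3.2,0,0,0,0],[0,-0.1,-4.4,0,0,0,0],[0,-0.1,-5.6,0,0,0,0],[0,-0.1,-6.8,0,0,0,0],[0,-0.1,-8,0,0,0,0],[0,-0.1,-9.2,0,0,0,0],[0,-0.1,-10.4,0,0,0,0],[0,-0.1,-11.2,0,0,0,0],[0,-0.1,-11.2,0,0,0,0],[0,-0.1,-11.2,0,0,0,0]]])

```text
time: 7.8
tool_pos: [0.4652, -0.3202, 0.0718]
ee_rot: [0.542, -0.541, -0.455, 0.455]
wrist_force: [0.1, 0.6, -1.1]
grip_width: 0.257
```

```bash
python3 -c "
from h import *
go([.4646,-.3202,.072],79.9)"
```

```text
now [ 0.4652 -0.3202  0.0718] yaw 80.07 F [ 0.06  0.63 -1.12] grip 0.257 t 7.8
cm [-0.01 -0.02  0.06] deg [-0.03  0.17  0.01]
```

Lift gently: 7 mm closes the gap, then up to carry height.

send_rows(deltas=[[[0,-0.3,0,0,0,0,0],[0,-0.5,0,0,0,0,0],[0,-0.7,0,0,0,0,0],[0,-0.9,0,0,0,0,0],[0,-1.1,0,0,0,0,0],[0,-1.4,0,0,0,0,0],[0,-1.8,0,0,0,0,0],[0,-2.2,0,0,0,0,0],[0,-2.7,0,0,0,0,0],[0,-3.2,0,0,0,0,0],[0,-3.7,0,0,0,0,0],[0,-4,0,0,0,0,0]]])

```text
time: 8.8
tool_pos: [0.4653, -0.3204, 0.113]
ee_rot: [-0.541, 0.542, 0.455, -0.455]
wrist_force: [-0.2, 0.5, -1.5]
grip_width: 0.256
```

```bash
python3 -c "
from h import *
go([.4646,-.3202,.072],79.9)
im=vision.get_image('scene')
cv2.imwrite('pics/s4.png',im[:,:,::-1]); crop('top','pics/s4.png',120,90,260,220,5,'pics/s4c.png')
im=vision.get_image('top')
cv2.imwrite('pics/t4.png',im[:,:,::-1]); crop('top','pics/t4.png',300,160,390,250,7,'pics/t4c.png')"
```

```text
now [ 0.4653 -0.3204  0.113 ] yaw 80.05 F [-0.22  0.52 -1.46] grip 0.256 t 8.8
cm [0.01 4.1  0.07] deg [ 0.04  0.15 -0.02]
```

View pics/s4c.png

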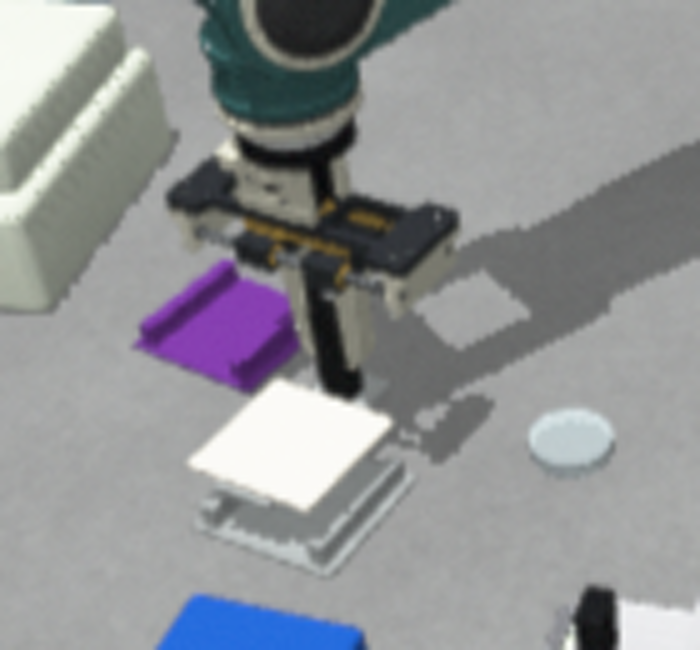

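View pics/t4c.png

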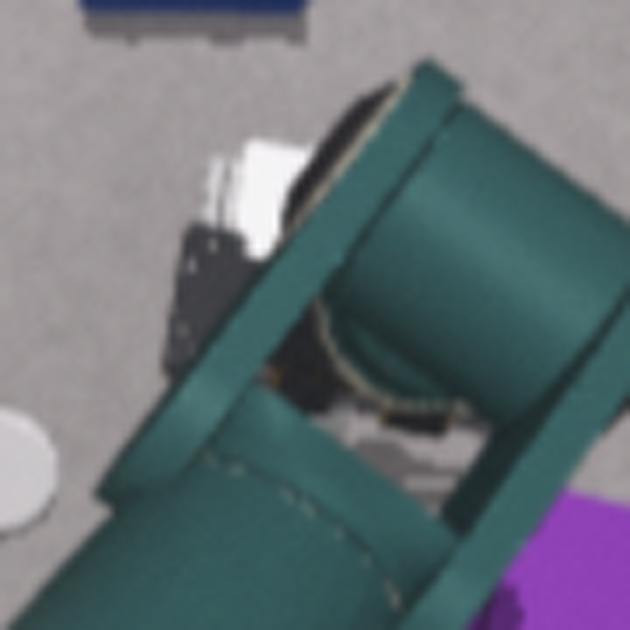

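```bash
cat >> h.py <<'E'
def inspat(corners_px,z,axis,yaw):
    X=ray('scene',corners_px,z); h=np.radians(yaw-90); d=np.array([np.cos(h),np.sin(h)]); n=np.array([-d[1],d[0]])
    c=X[:,:2].mean(0); e=X[1]-X[2]; print('sides',[float(np.hypot(*(X[i]-X[(i+1)%4])[:2]).round(4)) for i in range(4)])
    print('ctr',c.round(4),'in spat',((c-axis)@d).round(4),((c-axis)@n).round(4)); print([float(np.degrees(np.arctan2(*(X[i]-X[(i+1)%4])[[1,0]])).round(1)) for i in range(4)])
E
python3 -c "
from h import *
inspat(np.array([[280,378],[392,425],[305,508],[188,462]])/5-.5+[120,90],.061,np.array([.4653,-.3204]),80.05)"
```

```text
sides [0.1017, 0.0959, 0.0992, 0.1013]
ctr [ 0.5284 -0.3322] in spat 0.0642 -0.0007
[-104.5, 167.1, 78.6, -11.4]
```

```bash
python3 -c "
from h import *
inspat(np.array([[288,413],[402,464],[315,552],[200,500]])/5-.5+[120,90],.027,np.array([.4653,-.3204]),80.05)
print((proj('scene',[.5335,-.3325,.027])+.5-[120,90])*5)"
```

```text
sides [0.1066, 0.1, 0.1025, 0.103]
ctr [ 0.5304 -0.33  ] in spat 0.0657 0.0018
[-105.5, 168.0, 76.0, -9.7]
[[296.14334714 483.00561995]]
```

```bash
python3 -c "
from h import *
go([.5617,.027,.180],94.1)"
```

```text
now [ 0.4653 -0.3204  0.1128] yaw 80.05 F [ 0.45 -0.82 -3.29] grip 0.256 t 8.9
cm [35.88 -6.73 -3.5 ] deg [  0.05 -14.05  -0.03]
```

send_rows(deltas=[[[0.3,-0.5,0,0,0,0,0],[0.9,-1.2,0,0,-0.5,0,0],[1.8,-2.2,-0.1,0,-1,0,0],[3,-3.3,-0.3,0,-1.5,0,0],[4.5,-4.4,-0.4,0,-2,0,0],[6.2,-5.4,-0.6,0,-2.5,0,0],[8,-6.1,-0.8,0,-3,0,0],[9.8,-6.5,-1,0,-4,0,0],[11.6,-6.7,-1.1,0,-5,0,0],[13.4,-6.7,-1.3,0,-6,0,0],[15.2,-6.7,-1.5,0,-7,0,0],[17,-6.7,-1.7,0,-8,0,0]]])

```text
time: 9.9
tool_pos: [0.5116, -0.1538, 0.1804]
ee_rot: [-0.508, 0.508, 0.492, -0.492]
wrist_force: [0.2, -0.9, -2.6]
grip_width: 0.255
```

```bash
python3 -c "
from h import *
y=np.radians(80.05); x=np.array([np.cos(y),np.sin(y)]); z=np.array([-np.sin(y),np.cos(y)])
p=np.array([.4653,-.3204])+.17*x-.017*z
go([.5617,.027,.180],94.1,base=([*p,.1798],88.05))
go([.5617,.027,.180],94.1)"
```

```text
now [ 0.5114 -0.1559  0.1798] yaw 88.05 F [ 0.2  -0.86 -2.56] grip 0.255 t 9.9
cm [18.45 -0.02 -4.4 ] deg [ 0.   -6.05  0.  ]
now [ 0.5116 -0.1538  0.1804] yaw 88.16 F [ 0.2  -0.86 -2.56] grip 0.255 t 9.9
cm [18.23  0.04 -4.43] deg [ 0.07 -5.94 -0.02]
```

send_rows(deltas=[[[1.8,0,-0.4,0,-0.5,0,0],[3.6,0,-0.9,0,-1,0,0],[5.4,0,-1.3,0,-1.6,0,0],[7.2,0,-1.7,0,-2.3,0,0],[9,0,-2.1,0,-3,0,0],[10.8,0,-2.6,0,-3.7,0,0],[12.6,0,-3,0,-4.3,0,0],[14.3,0,-3.4,0,-4.9,0,0],[15.8,0,-3.8,0,-5.4,0,0],[17,0,-4.1,0,-5.7,0,0],[17.9,0,-4.3,0,-6,0,0],[18.4,0,-4.4,0,-6,0,0]]])

```text
time: 10.9
tool_pos: [0.5616, 0.0281, 0.1796]
ee_rot: [-0.482, 0.482, 0.518, -0.518]
wrist_force: [-0.6, -0.4, -2.9]
grip_width: 0.257
```

send_rows(deltas=[[[0,0,0,0,0,0,0],[0,0,0,0,0,0,0]]])

```text
time: 11.07
tool_pos: [0.5614, 0.0266, 0.1792]
ee_rot: [0.482, -0.482, -0.517, 0.517]
wrist_force: [-0.1, -0.0, -3.3]
grip_width: 0.254
```

```bash
python3 -c "
from h import *
go([.5617,.027,.115],94.1)
im=vision.get_image('scene')
cv2.imwrite('pics/s5.png',im[:,:,::-1]); crop('top','pics/s5.png',210,120,360,270,5,'pics/s5c.png')
im=vision.get_image('top')
cv2.imwrite('pics/t5.png',im[:,:,::-1]); crop('top','pics/t5.png',190,130,300,240,6,'pics/t5c.png')"
```

```text
now [0.5614 0.0266 0.1792] yaw 94.06 F [-0.13 -0.03 -3.31] grip 0.254 t 11.07
cm [ 0.04  6.42 -0.04] deg [-0.   -0.04 -0.01]
```

View pics/s5c.png

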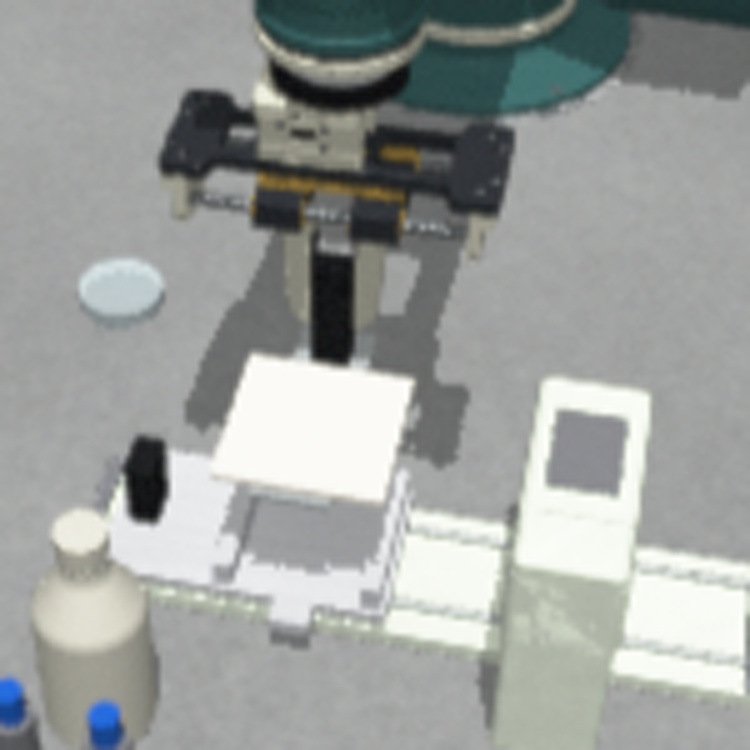

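View pics/t5c.png

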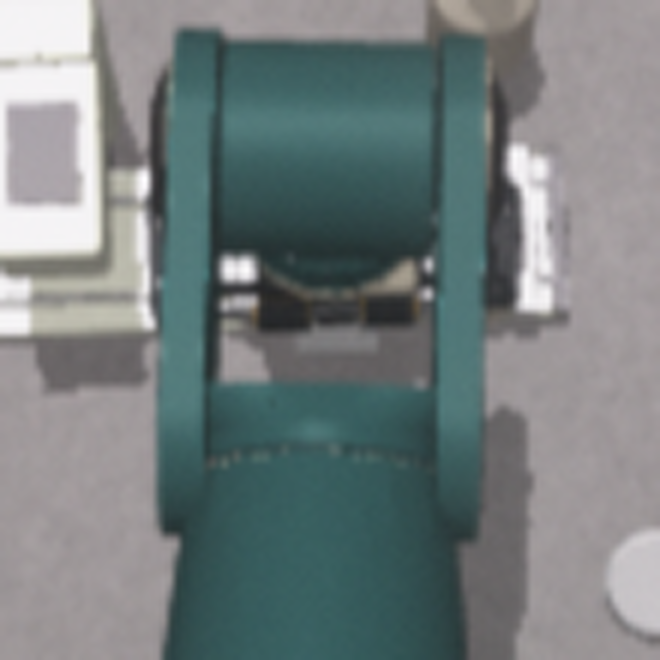

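```bash
python3 -c "
from h import *
inspat(np.array([[253,353],[414,378],[381,499],[212,472]])/5-.5+[210,120],.127,np.array([.5614,.0266]),94.06)"
```

```text
sides [0.0992, 0.1004, 0.0977, 0.1014]
ctr [0.6239 0.0319] in spat 0.0627 0.0008
[-86.8, -177.3, 93.8, 3.6]
```

send_rows(deltas=[[[0,0.6,-0.1,0,0,0,0],[0,1.6,-0.1,0,0,0,0],[0,2.8,-0.1,0,0,0,0],[0,4,-0.1,0,0,0,0],[0,5,-0.1,0,0,0,0],[0,5.8,-0.1,0,0,0,0],[0,6.3,-0.1,0,0,0,0],[0,6.7,-0.1,0,0,0,0],[0,7,-0.1,0,0,0,0],[0,7.3,-0.1,0,0,0,0],[0,7.6,-0.1,0,0,0,0],[0,7.8,-0.1,0,0,0,0]]])

```text
time: 12.17
tool_pos: [0.5626, 0.0267, 0.1011]
ee_rot: [-0.482, 0.482, 0.517, -0.517]
wrist_force: [0.0, -0.2, -1.2]
grip_width: 0.261
```

send_rows(deltas=[[[0,0,0,0,0,0,0],[0,0,0,0,0,0,0],[0,0,0,0,0,0,0]]])

```text
time: 12.42
tool_pos: [0.5626, 0.0267, 0.1014]
ee_rot: [-0.482, 0.482, 0.517, -0.517]
wrist_force: [-0.3, -0.1, -1.0]
grip_width: 0.253
```

```bash
python3 -c "
from h import *
go([.5617,.027,.101],94.1)
im=vision.get_image('scene')
cv2.imwrite('pics/s6.png',im[:,:,::-1]); crop('top','pics/s6.png',210,120,360,270,5,'pics/s6c.png')"
```

```text
now [0.5626 0.0267 0.1014] yaw 94.05 F [-0.26 -0.08 -1.04] grip 0.253 t 12.42
cm [0.04 0.04 0.09] deg [ 0.03 -0.05 -0.  ]
```

View pics/s6c.png

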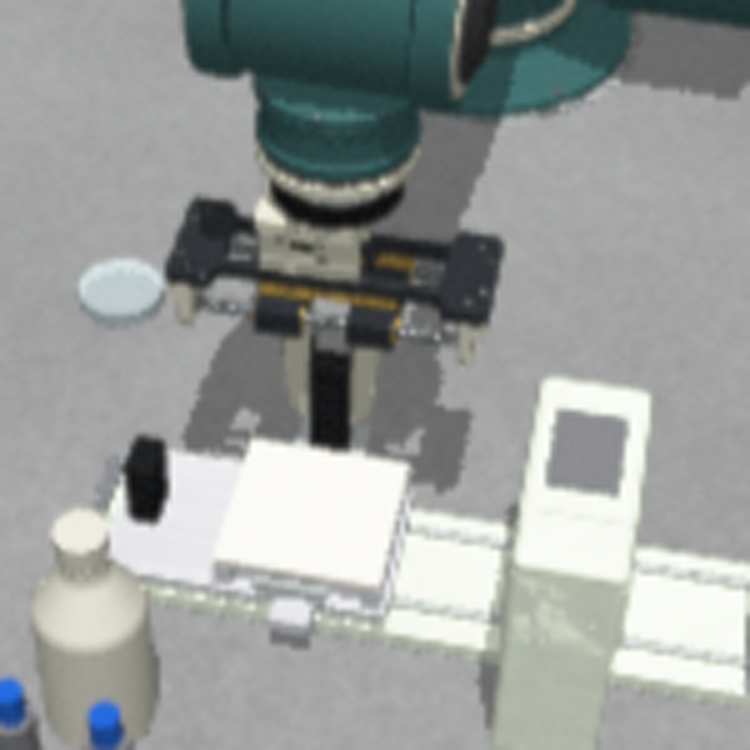

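send_rows(deltas=[[[0,0,0.5,0,0,0,0],[0,0,1.3,0,0,0,0],[0,0,2.3,0,0,0,0],[0,0,3.5,0,0,0,0],[0,0,4.7,0,0,0,0],[0,0,5.9,0,0,0,0],[0,0,7.1,0,0,0,0],[0,0,8.3,0,0,0,0],[0,0,9.5,0,0,0,0],[0,0,10.7,0,0,0,0],[0,0,11.9,0,0,0,0],[0,0,12.6,0,0,0,0]]])

```text
time: 13.47
tool_pos: [0.4351, 0.0178, 0.1009]
ee_rot: [-0.482, 0.482, 0.517, -0.517]
wrist_force: [1.0, -0.0, -1.7]
grip_width: 0.251
```

```bash
python3 -c "
from h import *
go([.35,-.29,.14],79.9)
im=vision.get_image('scene')
cv2.imwrite('pics/s7.png',im[:,:,::-1]); crop('top','pics/s7.png',210,120,360,270,5,'pics/s7c.png')"
```

```text
now [0.4351 0.0178 0.1009] yaw 94.05 F [ 0.98 -0.01 -1.67] grip 0.251 t 13.47
cm [-30.1   -3.91  10.66] deg [1.000e-02 1.415e+01 0.000e+00]
```

View pics/s7c.png

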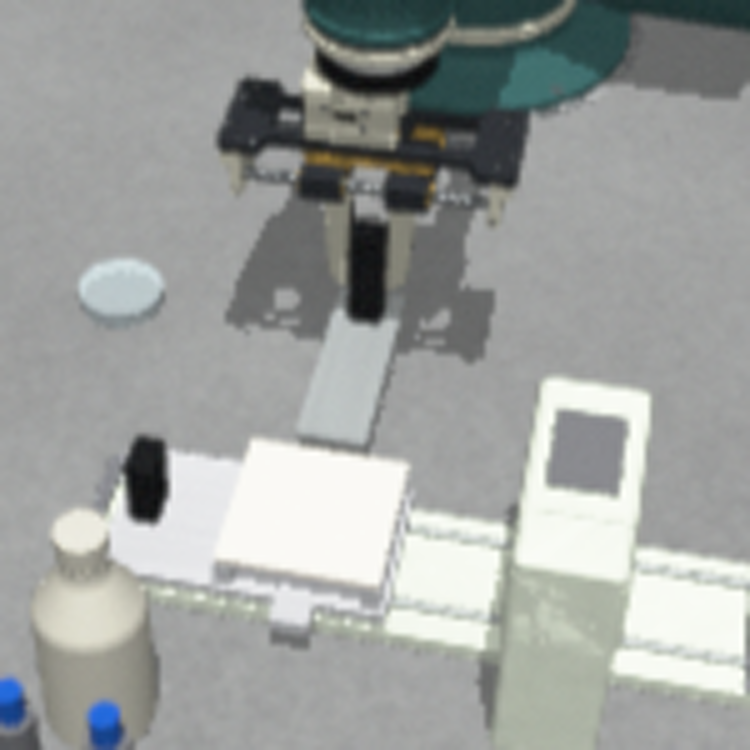

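```bash
python3 -c "
from h import *
go([.335,-.285,.13],79.9)"
```

```text
now [0.4348 0.0177 0.101 ] yaw 94.04 F [ 0.93  0.3  -0.72] grip 0.258 t 13.52
cm [-29.49  -2.9   12.09] deg [1.000e-02 1.414e+01 0.000e+00]
```

send_rows(deltas=[[[-0.5,-1,0.5,0,0,0,0],[-2,-2,1.5,0,1,0,0],[-4.5,-2.9,2.5,0,2.5,0,0],[-7.5,-2.9,3.7,0,4,0,0],[-10.5,-2.9,5,0,5.5,0,0],[-13.5,-2.9,6.2,0,7,0,0],[-16.5,-2.9,7.4,0,8.5,0,0],[-19.5,-2.9,8.6,0,10,0,0],[-22.5,-2.9,9.8,0,11.5,0,0],[-25.5,-2.9,10.8,0,13,0,0],[-28,-2.9,11.6,0,14,0,0],[-29.5,-2.9,12.1,0,14.1,0,0]]])

```text
time: 14.52
tool_pos: [0.3359, -0.2876, 0.1309]
ee_rot: [-0.542, 0.543, 0.453, -0.454]
wrist_force: [1.2, -0.5, -0.8]
grip_width: 0.256
```

send_rows(deltas=[[[0,0,0,0,0,0,0],[0,0,0,0,0,0,0]]])

```text
time: 14.68
tool_pos: [0.3365, -0.2858, 0.1305]
ee_rot: [0.542, -0.542, -0.454, 0.454]
wrist_force: [-0.5, 0.8, -0.3]
grip_width: 0.257
```

```bash
python3 -c "
from h import *
go([.335,-.285,.0615],79.9)"
```

```text
now [ 0.3365 -0.2858  0.1305] yaw 79.85 F [-0.48  0.77 -0.31] grip 0.257 t 14.68
cm [0.05 6.9  0.16] deg [-0.   -0.05  0.01]
```

send_rows(deltas=[[[0,1,0,0,0,0,0],[0,2.5,0,0,0,0,0],[0,4,0,0,0,0,0],[0,5.2,0,0,0,0,0],[0,6,0,0,0,0,0],[0,6.5,0,0,0,0,0],[0,6.7,0,0,0,0,0],[0,6.9,0,0,0,0,0],[0,6.9,0,0,0,0,0],[0,6.9,0,0,0,0,0]]])

```text
time: 15.52
tool_pos: [0.3371, -0.2851, 0.0615]
ee_rot: [-0.542, 0.542, 0.454, -0.454]
wrist_force: [0.4, -0.1, -1.1]
grip_width: 0.255
```

```bash
python3 -c "
from h import *
go([.335,-.285,.0615],79.9)
im=vision.get_image('scene')
cv2.imwrite('pics/s8.png',im[:,:,::-1]); crop('top','pics/s8.png',140,90,260,200,6,'pics/s8c.png')"
```

```text
now [ 0.3371 -0.2851  0.0615] yaw 79.95 F [ 0.39 -0.1  -1.1 ] grip 0.255 t 15.52
cm [-0.02  0.    0.21] deg [ 0.03  0.05 -0.02]
```

View pics/s8c.png

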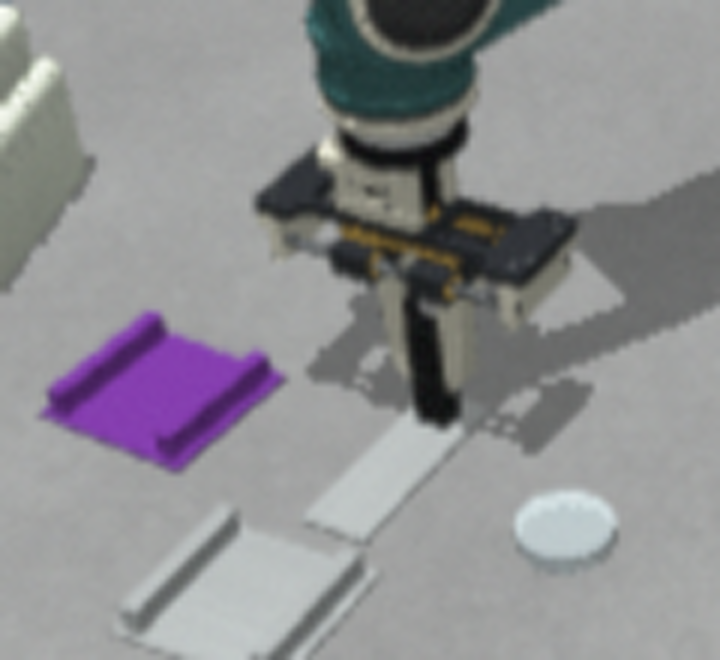

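send_rows(deltas=[[[0,0.05,0,0,0,0,0],[0,0.05,0,0,0,0,0.3],[0,0.05,0,0,0,0,0.4],[0,0.05,0,0,0,0,0.6],[0,0.05,0,0,0,0,0.7],[0,0.05,0,0,0,0,0.7],[0,0.05,0,0,0,0,0.7],[0,0.05,0,0,0,0,0.7]]])

```text
time: 16.23
tool_pos: [0.3369, -0.285, 0.0606]
ee_rot: [-0.542, 0.542, 0.454, -0.454]
wrist_force: [-0.4, 0.4, 0.4]
grip_width: 0.674
```

send_rows(deltas=[[[0,-1,0,0,0,0,0.7],[0,-3,0,0,0,0,0.7],[0,-6,0,0,0,0,0.7],[0,-9,0,0,0,0,0.7],[0,-12,0,0,0,0,0.7],[0,-15,0,0,0,0,0.7],[0,-18,0,0,0,0,0.7],[0,-20,0,0,0,0,0.7],[0,-20,0,0,0,0,0.7]]])

```text
time: 16.98
tool_pos: [0.3375, -0.2855, 0.2659]
ee_rot: [-0.54, 0.544, 0.455, -0.454]
wrist_force: [0.6, -0.3, 0.8]
grip_width: 0.701
```

```bash
python3 -c "
from h import *
s=bot.observe(); print(np.degrees(s['qpos']).round(1),s['grip_width'],s['tool_pos'])
im=vision.get_image('scene')
cv2.imwrite('pics/s9.png',im[:,:,::-1]); crop('top','pics/s9.png',130,80,360,280,3,'pics/s9c.png')
im=vision.get_image('top')
cv2.imwrite('pics/t9.png',im[:,:,::-1]); crop('top','pics/t9.png',180,120,300,200,6,'pics/t9c.png')"
```

```text
[ -43.5  -23.8  107.7   -0.    95.8 -123.5] 0.7011418218501396 [ 0.33745032 -0.28550919  0.26594511]
```

View pics/s9c.png

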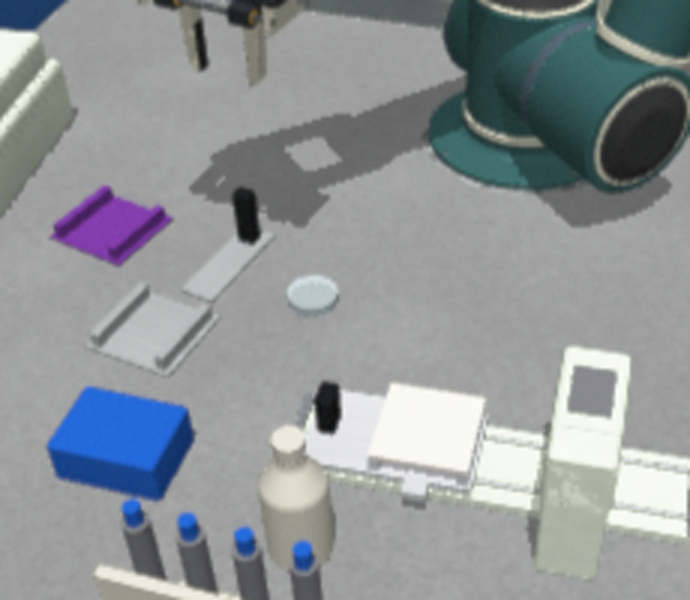

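View pics/t9c.png

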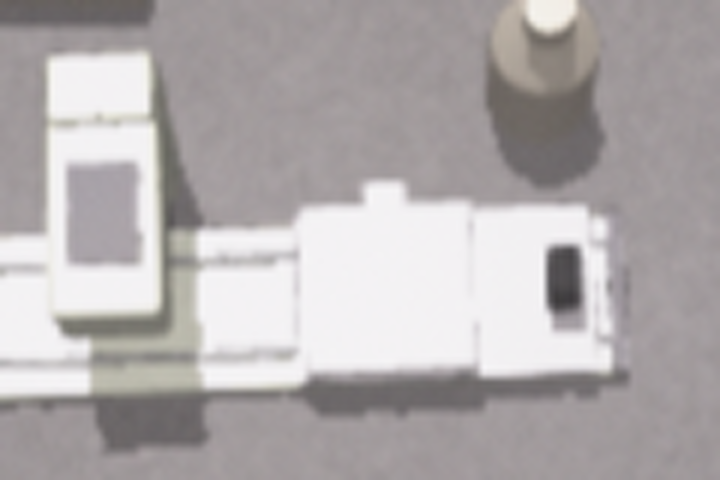

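```bash
python3 -c "
from h import *
f=lambda a:np.array(a,float)/6-.5+[180,120]
X=ray('top',f([[298,207],[473,201],[479,370],[305,375]]),.055);print(X.round(4),X.mean(0))
G=ray('top',f([[548,245],[580,245],[580,308],[548,308]]),.082);print('sgrip top',G.round(4),G.mean(0))
"
```

```text
[[ 0.679   0.0872  0.055 ]
 [ 0.6853 -0.0175  0.055 ]
 [ 0.5816 -0.023   0.055 ]
 [ 0.5761  0.0798  0.055 ]] [0.63051543 0.03160024 0.055     ]
sgrip top [[ 0.6517 -0.0617  0.082 ]
 [ 0.6522 -0.0806  0.082 ]
 [ 0.6141 -0.081   0.082 ]
 [ 0.6136 -0.0622  0.082 ]] [ 0.63291342 -0.07138042  0.082     ]
```

```bash
python3 -c "
from h import *
go([.5,-.09,.25],94.1,-30)"
```

```text
now [ 0.3369 -0.285   0.2614] yaw 79.95 F [ 0.67 -0.44 -0.  ] grip 0.702 t 17.08
cm [ 22.05   1.14 -12.65] deg [-29.78 -13.81  -3.76]
```

send_rows(deltas=[[[2,1,-1.2,-3,-1.3,-0.4,0.7],[5,1,-3,-6,-2.6,-0.8,0.7],[9,1,-5,-9,-4,-1.2,0.7],[13,1,-7.5,-14,-6.5,-1.8,0.7],[17,1,-10,-20,-9,-2.5,0.7],[20,1,-11.5,-25,-11.5,-3.1,0.7],[22,1.1,-12.6,-29.8,-13.8,-3.8,0.7],[22,1.1,-12.6,-29.8,-13.8,-3.8,0.7],[22,1.1,-12.6,-29.8,-13.8,-3.8,0.7]]])

```text
time: 17.83
tool_pos: [0.4987, -0.0894, 0.248]
ee_rot: [-0.342, 0.589, 0.634, -0.367]
wrist_force: [-0.3, -0.4, 0.9]
grip_width: 0.701
```

```bash
cat > kin.py <<'E'
from h import *
from scipy.optimize import least_squares
D=[]
def add(q,p): 
    D.append((np.radians(q),np.hypot(p[0],p[1]),p[2]))
add([6.67,82.632,90.757],[.1831,-.6495,.243]); add([-23.8,107.7,95.8],[.3372,-.2852,.264])
s=bot.observe(); q=np.degrees(s['qpos']); print(q.round(2),s['tool_pos'],s['time']); add(q[[1,2,4]],s['tool_pos'])
q0=s['ee_rot'];M=R.from_quat([q0[1],q0[2],q0[3],q0[0]]).as_matrix(); print(M.round(3))
def f(v):
    a,b,h,L=v; o=[]
    for q,r,z in D:
        rp=np.sqrt(r*r-.025**2); t=q.sum(); s2=q[0]+q[1]
        o+=[a*np.sin(q[0])+b*np.sin(s2)+L*np.sin(t)-rp, h+a*np.cos(q[0])+b*np.cos(s2)+L*np.cos(t)-z]
    return o
r=least_squares(f,[.44,.61,.15,.35]); print(r.x.round(4),np.round(r.fun,4))
E
python3 kin.py
```

```text
[ -19.38  -33.05  118.72   12.59   67.17 -115.63] [ 0.49870542 -0.08937163  0.24796902] 17.8333
[[-0.073  0.496 -0.865]
 [ 0.997  0.039 -0.062]
 [ 0.002 -0.868 -0.497]]
[0.4461 0.6225 0.076  0.2835] [-0.0004  0.0003 -0.0005  0.0029  0.0008 -0.0032]
```

```bash
cat > kin2.py <<'E'
from h import *
from scipy.optimize import least_squares
yd=np.array([0,0,-1.])
D=[([-76.42,6.67,82.63],np.array([.1831,-.6495,.243]),yd),([-43.5,-23.8,107.7],np.array([.3372,-.2852,.264]),yd),
([-19.38,-33.05,118.72],np.array([.4987,-.0894,.248]),np.array([.496,.039,-.868]))]
def f(v):
    a,b,h,L,o=v; e=[]
    for q,p,y in D:
        q=np.radians(q); w=p-L*y; r=a*np.sin(q[1])+b*np.sin(q[1]+q[2])
        c,s=np.cos(q[0]),np.sin(q[0])
        e+=[c*r-s*o-w[0],s*r+c*o-w[1],h+a*np.cos(q[1])+b*np.cos(q[1]+q[2])-w[2]]
    return e
r=least_squares(f,[.44,.61,.15,.35,.025]); print(r.x.round(4),np.round(r.fun,4))
a,b,h,L,o=r.x
for N in ([.6385,-.073],[.6275,.081]):
  for t in (50,60,65,70,75):
    u=np.radians(t); y=np.array([np.sin(u)*np.cos(.0716),np.sin(u)*np.sin(.0716),-np.cos(u)])
    tcp=np.array([N[0]-.007,N[1],.062])-.006*y; w=tcp-L*y
    rw=np.sqrt(max(w[0]**2+w[1]**2-o*o,0)); q1=np.arctan2(w[1],w[0])-np.arctan2(o,rw)
    d2=rw**2+(w[2]-h)**2; c3=(d2-a*a-b*b)/(2*a*b); q3=np.arccos(np.clip(c3,-1,1))
    q2=np.arctan2(rw,w[2]-h)-np.arctan2(b*np.sin(q3),a+b*np.cos(q3))
    print(t,'wc',w.round(3),'c3',c3.round(3),np.degrees([q1,q2,q3,q2+q3]).round(1),'tool pitch',180-t)
E
python3 kin2.py
```

```text
[0.4447 0.6229 0.0608 0.2683 0.0259] [ 0.0005 -0.0001 -0.0012 -0.0002  0.0012  0.0016  0.0002 -0.0013 -0.0003]
50 wc [ 0.422 -0.088  0.238] c3 -0.666 [-15.2 -18.8 131.8 113. ] tool pitch 130
60 wc [ 0.395 -0.09   0.199] c3 -0.728 [-16.5 -20.1 136.8 116.6] tool pitch 120
65 wc [ 0.384 -0.091  0.178] c3 -0.753 [-17.1 -20.  138.9 118.9] tool pitch 115
70 wc [ 0.374 -0.091  0.156] c3 -0.774 [-17.6 -19.3 140.7 121.4] tool pitch 110
75 wc [ 0.367 -0.092  0.133] c3 -0.791 [-18.  -18.  142.2 124.3] tool pitch 105
50 wc [0.411 0.066 0.238] c3 -0.689 [  5.5 -21.2 133.6 112.4] tool pitch 130
60 wc [0.384 0.064 0.199] c3 -0.751 [  5.6 -22.9 138.7 115.8] tool pitch 120
65 wc [0.373 0.063 0.178] c3 -0.776 [  5.7 -22.9 140.9 118. ] tool pitch 115
70 wc [0.363 0.063 0.156] c3 -0.797 [  5.7 -22.3 142.8 120.5] tool pitch 110
75 wc [0.356 0.062 0.133] c3 -0.813 [  5.8 -21.  144.4 123.4] tool pitch 105
```

```bash
python3 -c "
from h import *
go([.5,-.09,.26],94.1,0)
go([.637,-.0725,.22],4.1,0,base=([.5,-.09,.26],94.1))"
```

```text
now [ 0.4987 -0.0894  0.248 ] yaw 94.2 F [-0.26 -0.44  0.89] grip 0.701 t 17.83
cm [-0.07 -0.98 -0.71] deg [29.82  0.06  0.16]
now [ 0.5  -0.09  0.26] yaw 94.1 F [-0.26 -0.44  0.89] grip 0.701 t 17.83
cm [  0.77   4.   -13.79] deg [ 0. 90.  0.]
```

send_rows(deltas=[[[0,-0.2,-0.2,6,0,0,0.7],[0,-0.4,-0.4,12,0,0,0.7],[-0.1,-0.6,-0.5,18,0,0,0.7],[-0.1,-0.8,-0.6,24,0,0,0.7],[-0.1,-1,-0.7,29.8,0,0,0.7],[-0.1,-1,-0.7,29.8,0,0,0.7],[-0.1,-1,-0.7,29.8,0,0,0.7]]])

```text
time: 18.42
tool_pos: [0.5009, -0.0921, 0.2607]
ee_rot: [-0.482, 0.482, 0.518, -0.516]
wrist_force: [0.0, 0.3, -0.2]
grip_width: 0.699
```

send_rows(deltas=[[[0,0,-1,0,7,0,0.7],[0,0,-3,0,14,0,0.7],[0.1,0.5,-5,0,21,0,0.7],[0.2,1,-7,0,28,0,0.7],[0.3,1.5,-9,0,35,0,0.7],[0.4,2,-11,0,42,0,0.7],[0.6,2.5,-12.5,0,49,0,0.7],[0.8,3,-13.5,0,56,0,0.7],[0.8,3.5,-13.8,0,63,0,0.7],[0.8,4,-13.8,0,70,0,0.7],[0.8,4,-13.8,0,77,0,0.7],[0.8,4,-13.8,0,84,0,0.7]]])

```text
time: 19.42
tool_pos: [0.6368, -0.0743, 0.222]
ee_rot: [0.705, -0.704, -0.061, 0.058]
wrist_force: [0.2, -0.1, -0.1]
grip_width: 0.699
```

send_rows(deltas=[[[0,0,0,0,6,0,0.7],[0,0,0,0,6,0,0.7],[0,0,0,0,6,0,0.7]]])

```text
time: 19.67
tool_pos: [0.637, -0.0741, 0.2225]
ee_rot: [0.707, -0.706, -0.028, 0.024]
wrist_force: [-0.4, 0.7, 0.7]
grip_width: 0.697
```

```bash
python3 -c "
from h import *
go([.637,-.0725,.070],4.1)
im=vision.get_image('scene')
cv2.imwrite('pics/s10.png',im[:,:,::-1]); crop('top','pics/s10.png',210,120,360,270,5,'pics/s10c.png')"
```

```text
now [ 0.637  -0.0741  0.2225] yaw 4.23 F [-0.37  0.66  0.66] grip 0.697 t 19.67
cm [-0.07 15.25  0.13] deg [-0.1   0.13  0.27]
```

View pics/s10c.png

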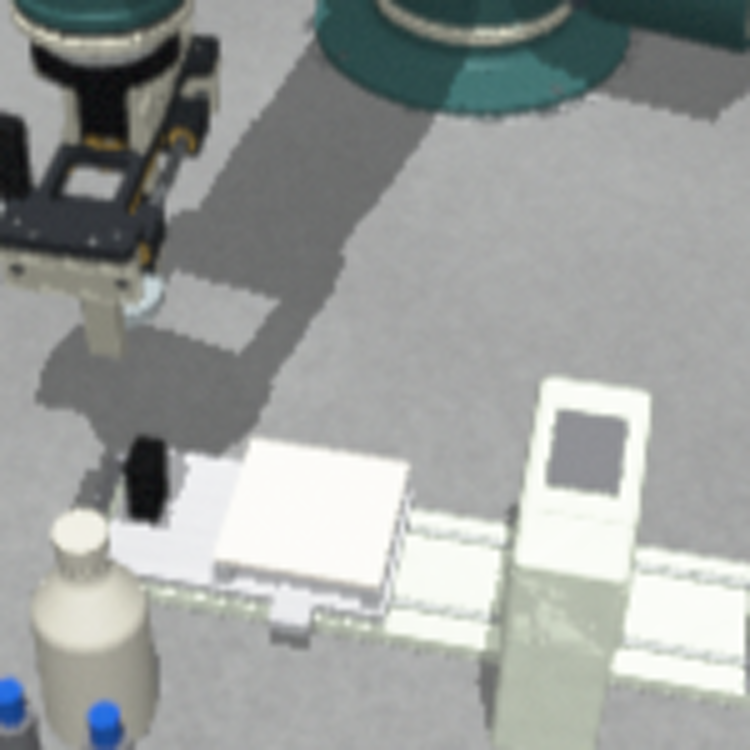

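send_rows(deltas=[[[-0.1,2,0.1,0,0,0,0.7],[-0.1,5,0.1,0,0,0,0.7],[-0.1,8,0.1,0,0,0,0.7],[-0.1,10,0.1,0,0,0,0.7],[-0.1,11.5,0.1,0,0,0,0.7],[-0.1,12.5,0.1,0,0,0,0.7],[-0.1,12.5,0.1,0,0,0,0.7]]])

```text
time: 20.3
tool_pos: [0.6363, -0.0723, 0.0954]
ee_rot: [0.707, -0.706, -0.026, 0.025]
wrist_force: [-0.1, -0.1, -0.6]
grip_width: 0.701
```

```bash
python3 -c "
from h import *
go([.637,-.0725,.070],4.1)
im=vision.get_image('scene')
cv2.imwrite('pics/s11.png',im[:,:,::-1]); crop('top','pics/s11.png',200,150,320,270,6,'pics/s11c.png')"
```

```text
now [ 0.6363 -0.0723  0.0954] yaw 4.17 F [-0.09 -0.07 -0.6 ] grip 0.701 t 20.3
cm [ 0.07  2.54 -0.03] deg [-0.13  0.07  0.06]
```

View pics/s11c.png

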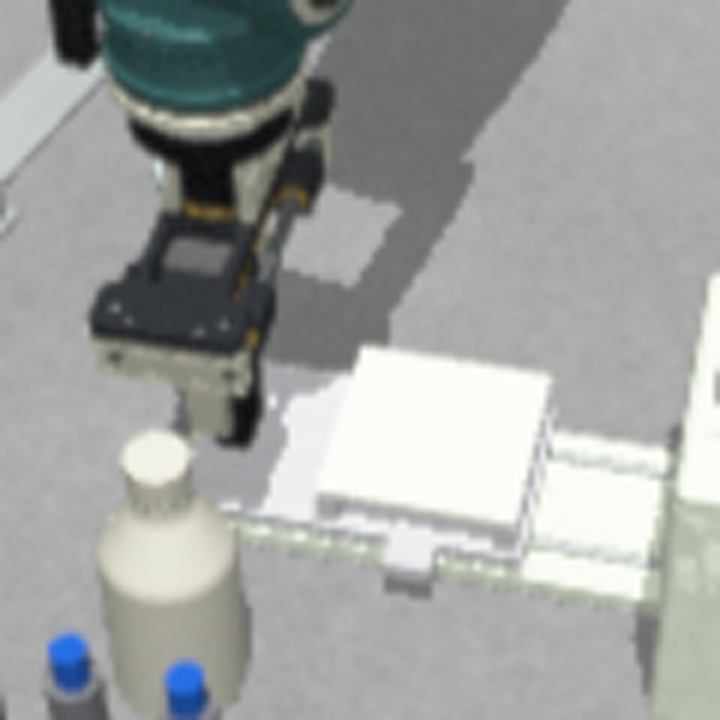

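```bash
python3 -c "
from h import *
f=lambda X:((proj('scene',X)+.5-[200,150])*6).round(0)
t=np.array([.6363,-.0723]); d=np.array([np.cos(.073),np.sin(.073)]); n=np.array([-d[1],d[0]])
for k in (.0325,.050): print('finger tip outer/inner',[f([*(t+k*d+s*.0075*n),.0704]).tolist() for s in (-1,1)])
for c in ([.6385,-.073],[.637,-.0715]):
  for z in (.032,.082): print('grip far face',z,[f([*(np.array(c)+.015*d+s*.01*n),z]).tolist() for s in (-1,1)])
"
```

```text
finger tip outer/inner [[[203.0, 426.0]], [[232.0, 431.0]]]
finger tip outer/inner [[[193.0, 452.0]], [[222.0, 457.0]]]
grip far face 0.032 [[[209.0, 454.0]], [[247.0, 460.0]]]
grip far face 0.082 [[[203.0, 388.0]], [[241.0, 394.0]]]
grip far face 0.032 [[[213.0, 452.0]], [[250.0, 458.0]]]
grip far face 0.082 [[[207.0, 386.0]], [[245.0, 392.0]]]
```

send_rows(deltas=[[[0.1,1,-0.1,0,0,0,0.7],[0.1,2,-0.1,0,0,0,0.7],[0.1,2.5,-0.1,0,0,0,0.7],[0.1,2.5,-0.1,0,0,0,0.5],[0.1,2.5,-0.1,0,0,0,0.2],[0.1,2.5,-0.1,0,0,0,0.1],[0.1,2.5,-0.1,0,0,0,0],[0.1,2.5,-0.1,0,0,0,0],[0.1,2.5,-0.1,0,0,0,0],[0.1,2.5,-0.1,0,0,0,0],[0.1,2.5,-0.1,0,0,0,0],[0.1,2.5,-0.1,0,0,0,0]]], newtons=50)

```text
time: 21.35
tool_pos: [0.6364, -0.0733, 0.0724]
ee_rot: [0.707, -0.706, -0.025, 0.026]
wrist_force: [-18.8, -1.0, 10.9]
grip_width: 0.316
```

send_rows(deltas=[[[0,0,0,0,0,0,0],[0,0,0,0,0,0,0],[0,0,0,0,0,0,0]]])

```text
time: 21.6
tool_pos: [0.6363, -0.0732, 0.0723]
ee_rot: [0.707, -0.706, -0.025, 0.026]
wrist_force: [-20.5, -0.4, 10.8]
grip_width: 0.317
```

```bash
python3 -c "
from h import *
go([.6275,.081,.070],4.1)
im=vision.get_image('scene')
cv2.imwrite('pics/s12.png',im[:,:,::-1]); crop('top','pics/s12.png',200,150,320,270,6,'pics/s12c.png')"
```

```text
now [ 0.6363 -0.0732  0.0723] yaw 4.08 F [-20.46  -0.43  10.79] grip 0.317 t 21.6
cm [ 0.22  0.26 15.45] deg [-0.11 -0.02 -0.09]
```

View pics/s12c.png

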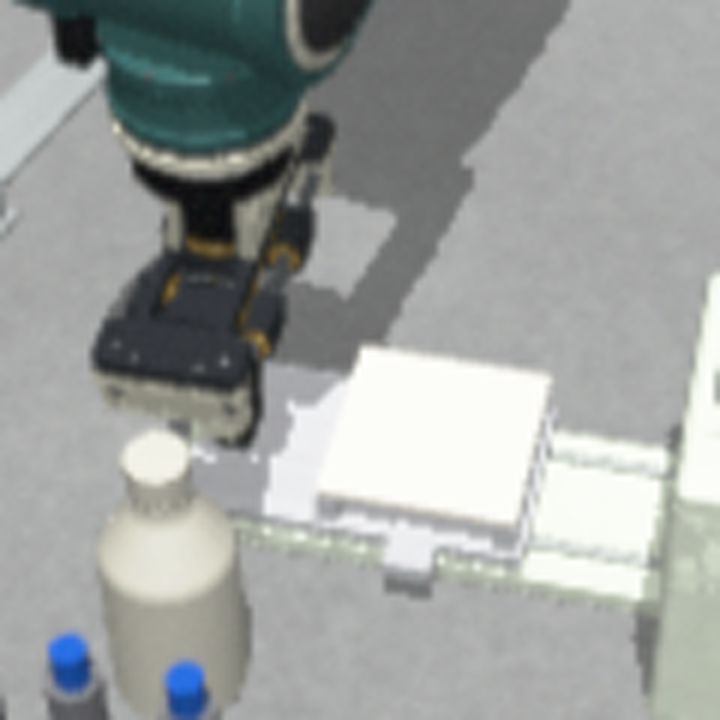

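send_rows(deltas=[[[-0.1,-0.1,0.2,0,0,0,0],[-0.2,-0.2,0.8,0,0,0,0],[-0.2,-0.2,1.6,0,0,0,0],[-0.2,-0.2,2.6,0,0,0,0],[-0.2,-0.2,3.6,0,0,0,0],[-0.2,-0.2,4.6,0,0,0,0],[-0.2,-0.2,5.6,0,0,0,0],[-0.2,-0.2,6.4,0,0,0,0],[-0.2,-0.2,7.1,0,0,0,0],[-0.2,-0.2,7.6,0,0,0,0],[-0.2,-0.2,7.9,0,0,0,0],[-0.2,-0.2,8,0,0,0,0]]], newtons=55)

```text
time: 22.65
tool_pos: [0.631, 0.0073, 0.0726]
ee_rot: [0.707, -0.706, -0.027, 0.024]
wrist_force: [21.2, 0.9, -23.1]
grip_width: 0.321
```

```bash
python3 -c "
from h import *
go([.6275,.081,.072],4.1)
im=vision.get_image('scene')
cv2.imwrite('pics/s13.png',im[:,:,::-1]); crop('top','pics/s13.png',200,150,350,270,5,'pics/s13c.png')"
```

```text
now [0.631  0.0073 0.0726] yaw 4.11 F [ 21.17   0.87 -23.07] grip 0.321 t 22.65
cm [0.18 0.08 7.38] deg [-0.11  0.01  0.25]
```

View pics/s13c.png

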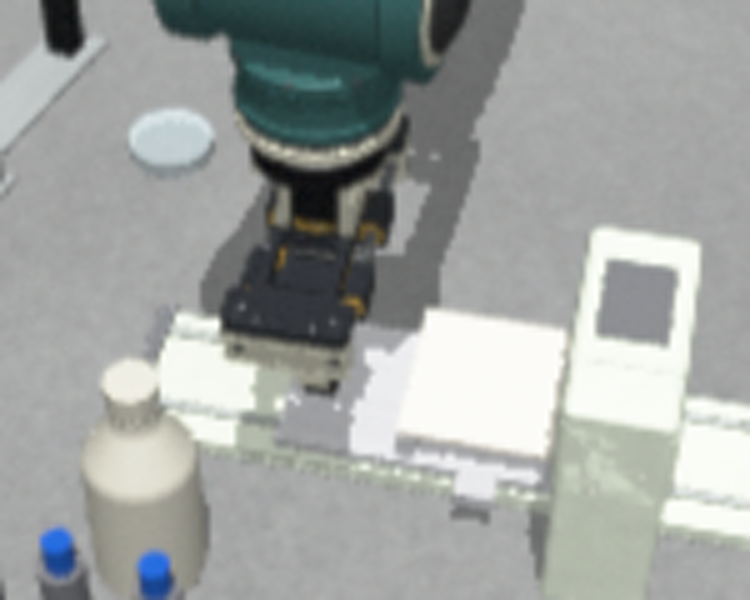

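send_rows(deltas=[[[0.1,0.1,0.2,0,0,0,0],[0.1,0.12,0.6,0,0,0,0],[0.1,0.12,1.2,0,0,0,0],[0.1,0.12,1.9,0,0,0,0],[0.1,0.12,2.7,0,0,0,0],[0.1,0.12,3.4,0,0,0,0],[0.1,0.12,4,0,0,0,0],[0.1,0.12,4.5,0,0,0,0],[0.1,0.12,4.8,0,0,0,0],[0.1,0.12,5,0,0,0,0],[0.1,0.12,5,0,0,0,0]]])

```text
time: 23.62
tool_pos: [0.6279, 0.0575, 0.0726]
ee_rot: [0.707, -0.706, -0.027, 0.024]
wrist_force: [9.7, 1.6, -13.5]
grip_width: 0.321
```

```bash
python3 -c "
from h import *
go([.6275,.081,.072],4.1)"
```

```text
now [0.6279 0.0575 0.0726] yaw 4.12 F [  9.65   1.56 -13.54] grip 0.321 t 23.62
cm [0.13 0.06 2.34] deg [-0.12  0.02  0.2 ]
```

send_rows(deltas=[[[0.05,0.05,0.2,0,0,0,0],[0.05,0.05,0.4,0,0,0,0],[0.05,0.05,0.6,0,0,0,0],[0.05,0.05,0.7,0,0,0,0],[0.05,0.05,0.7,0,0,0,0]]])

```text
time: 24.03
tool_pos: [0.6275, 0.064, 0.0725]
ee_rot: [0.707, -0.706, -0.026, 0.025]
wrist_force: [-0.2, 1.3, -7.3]
grip_width: 0.322
```

send_rows(deltas=[[[0,0,0.1,0,0,0,0],[0,0,0.2,0,0,0,0],[0,0,0.2,0,0,0,0]]])

```text
time: 24.28
tool_pos: [0.6275, 0.0657, 0.0725]
ee_rot: [0.707, -0.706, -0.026, 0.024]
wrist_force: [-0.4, 1.6, -6.3]
grip_width: 0.324
```

send_rows(deltas=[[[0,0,0.1,0,0,0,0],[0,0,0.2,0,0,0,0],[0,0,0.2,0,0,0,0]]])

```text
time: 24.53
tool_pos: [0.6273, 0.0677, 0.0725]
ee_rot: [0.707, -0.706, -0.026, 0.024]
wrist_force: [-2.3, -0.3, -7.5]
grip_width: 0.319
```

send_rows(deltas=[[[0,0,0.1,0,0,0,0],[0,0,0.2,0,0,0,0],[0,0,0.2,0,0,0,0]]])

```text
time: 24.78
tool_pos: [0.6272, 0.0697, 0.0725]
ee_rot: [0.707, -0.706, -0.026, 0.024]
wrist_force: [-2.5, 0.3, -8.9]
grip_width: 0.319
```

send_rows(deltas=[[[0,0,0.1,0,0,0,0],[0,0,0.2,0,0,0,0],[0,0,0.2,0,0,0,0]]])

```text
time: 25.03
tool_pos: [0.6271, 0.0712, 0.0725]
ee_rot: [0.707, -0.706, -0.026, 0.024]
wrist_force: [-2.3, -5.2, -7.8]
grip_width: 0.321
```

send_rows(deltas=[[[0,0,0.1,0,0,0,0],[0,0,0.2,0,0,0,0],[0,0,0.2,0,0,0,0]]])

```text
time: 25.28
tool_pos: [0.627, 0.0732, 0.0725]
ee_rot: [0.707, -0.706, -0.026, 0.024]
wrist_force: [-3.0, -2.5, -8.4]
grip_width: 0.32
```

send_rows(deltas=[[[0,0,0.1,0,0,0,0],[0,0,0.2,0,0,0,0],[0,0,0.2,0,0,0,0]]])

```text
time: 25.53
tool_pos: [0.6268, 0.0756, 0.0725]
ee_rot: [0.707, -0.706, -0.026, 0.024]
wrist_force: [-1.9, 0.0, -9.1]
grip_width: 0.318
```

send_rows(deltas=[[[0,0,0.1,0,0,0,0],[0,0,0.2,0,0,0,0],[0,0,0.2,0,0,0,0]]])

```text
time: 25.78
tool_pos: [0.6267, 0.0779, 0.0726]
ee_rot: [0.708, -0.706, -0.026, 0.024]
wrist_force: [-2.1, 1.9, -9.8]
grip_width: 0.318
```

send_rows(deltas=[[[0,0,0.1,0,0,0,0],[0,0,0.2,0,0,0,0],[0,0,0.2,0,0,0,0]]])

```text
time: 26.03
tool_pos: [0.6265, 0.0799, 0.0725]
ee_rot: [0.708, -0.706, -0.026, 0.024]
wrist_force: [-2.4, 2.0, -11.5]
grip_width: 0.319
```

send_rows(deltas=[[[0,0,0.1,0,0,0,0],[0,0,0.1,0,0,0,0],[0,0,0.1,0,0,0,0]]])

```text
time: 26.28
tool_pos: [0.6265, 0.081, 0.0726]
ee_rot: [0.708, -0.706, -0.026, 0.024]
wrist_force: [-2.4, 5.1, -12.9]
grip_width: 0.322
```

send_rows(deltas=[[[0,0,0.1,0,0,0,0],[0,0,0.1,0,0,0,0],[0,0,0.1,0,0,0,0]]])

```text
time: 26.53
tool_pos: [0.6264, 0.0817, 0.0725]
ee_rot: [0.707, -0.706, -0.026, 0.024]
wrist_force: [-1.6, 3.6, -13.5]
grip_width: 0.324
```

```bash
python3 -c "
from h import *
go([.6275,.082,.072],4.1)
im=vision.get_image('scene')
cv2.imwrite('pics/s14.png',im[:,:,::-1]); crop('top','pics/s14.png',220,150,380,280,5,'pics/s14c.png')
im=vision.get_image('top')
cv2.imwrite('pics/t14.png',im[:,:,::-1]); crop('top','pics/t14.png',160,110,300,200,5,'pics/t14c.png')"
```

```text
now [0.6264 0.0817 0.0725] yaw 4.11 F [ -1.6    3.58 -13.46] grip 0.324 t 26.53
cm [0.11 0.05 0.02] deg [-0.12  0.01  0.15]
```

View pics/s14c.png

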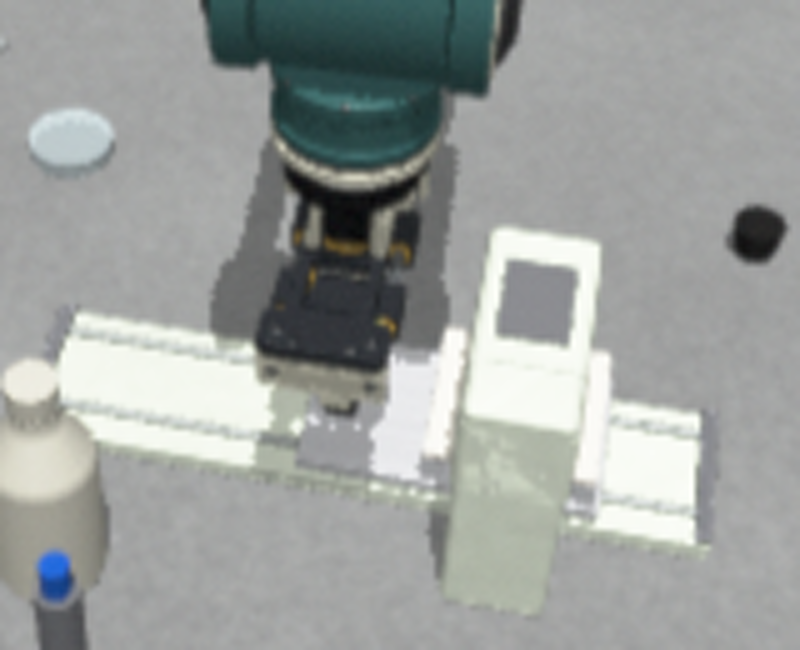

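View pics/t14c.png

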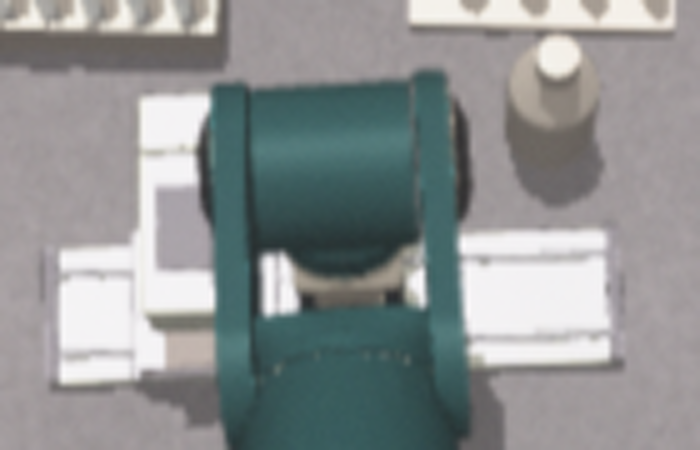

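send_rows(deltas=[[[0,0.03,0.1,0,0,0,0],[0,0.05,0.1,0,0,0,0],[0,0.05,0.1,0,0,0,0]]])

```text
time: 26.88
tool_pos: [0.6264, 0.0824, 0.0725]
ee_rot: [0.707, -0.706, -0.026, 0.024]
wrist_force: [-4.8, 1.0, -8.2]
grip_width: 0.315
```

send_rows(deltas=[[[0,0,0.1,0,0,0,0],[0,0,0.1,0,0,0,0],[0,0,0.1,0,0,0,0]]])

```text
time: 27.13
tool_pos: [0.6264, 0.0833, 0.0726]
ee_rot: [0.707, -0.706, -0.026, 0.024]
wrist_force: [-5.4, -0.1, -7.6]
grip_width: 0.319
```

send_rows(deltas=[[[0,0,0.1,0,0,0,0],[0,0,0.1,0,0,0,0],[0,0,0.1,0,0,0,0]]])

```text
time: 27.38
tool_pos: [0.6263, 0.084, 0.0726]
ee_rot: [0.707, -0.706, -0.026, 0.024]
wrist_force: [-5.2, -3.1, -7.9]
grip_width: 0.321
```

send_rows(deltas=[[[0,0,0.1,0,0,0,0],[0,0,0.1,0,0,0,0],[0,0,0.1,0,0,0,0]]])

```text
time: 27.63
tool_pos: [0.6263, 0.0846, 0.0726]
ee_rot: [0.707, -0.706, -0.026, 0.024]
wrist_force: [-4.8, -5.1, -7.2]
grip_width: 0.317
```

send_rows(deltas=[[[0,0,-0.1,0,0,0,0],[0,0,-0.2,0,0,0,0],[0,0,-0.2,0,0,0,0],[0,0,-0.2,0,0,0,0],[0,0,-0.2,0,0,0,0]]])

```text
time: 28.05
tool_pos: [0.6264, 0.0831, 0.0725]
ee_rot: [0.707, -0.706, -0.026, 0.024]
wrist_force: [-5.2, -1.4, -7.5]
grip_width: 0.32
```

```bash
python3 -c "
from h import *
go([.6275,.083,.072],4.1)
print(bot.observe()['qd'].round(4))
im=vision.get_image('scene')
cv2.imwrite('pics/s15.png',im[:,:,::-1]); crop('top','pics/s15.png',130,90,370,280,3.3,'pics/s15c.png')
go([.6275,.083,.072],4.1)"
```

```text
now [0.6264 0.0831 0.0725] yaw 4.09 F [-5.18 -1.43 -7.51] grip 0.32 t 28.05
cm [ 0.11  0.05 -0.02] deg [-0.07 -0.01  0.16]
[ 0.0005  0.0015 -0.0002 -0.0009 -0.0021 -0.0009]
now [0.6264 0.0831 0.0725] yaw 4.09 F [-4.84 -1.96 -6.74] grip 0.321 t 28.1
cm [ 0.11  0.06 -0.02] deg [-0.07 -0.01  0.17]
```

View pics/s15c.png

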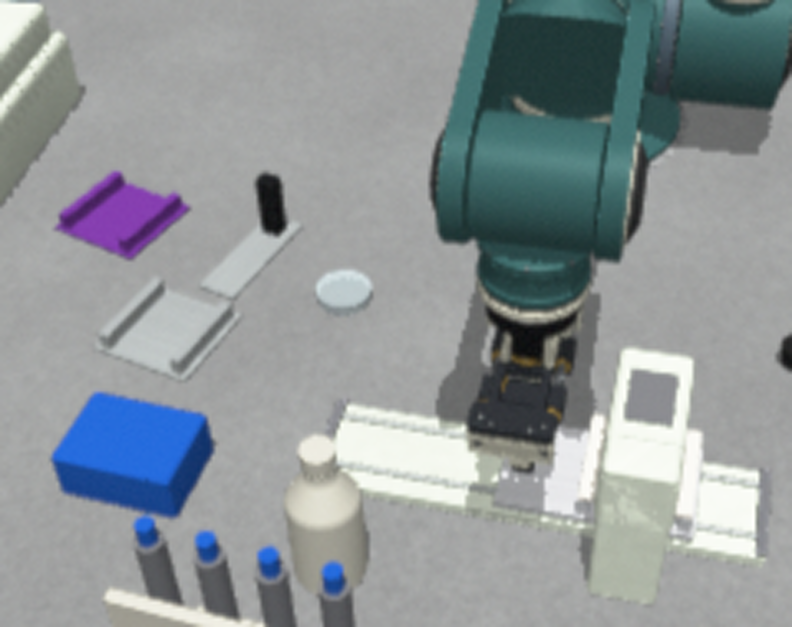

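send_rows(deltas=[[[0,0,-0.05,0,0,0,0],[0,0,-0.05,0,0,0,0],[0,0,-0.05,0,0,0,0],[0,0,-0.05,0,0,0,0]]])

```text
time: 28.43
tool_pos: [0.6264, 0.0828, 0.0725]
ee_rot: [0.707, -0.706, -0.026, 0.024]
wrist_force: [-4.6, 1.0, -7.3]
grip_width: 0.32
```

```bash
python3 -c "
from h import *
im=vision.get_image('top'); go([.6275,.083,.072],4.1)
cv2.imwrite('pics/t16.png',im[:,:,::-1])
a=cv2.imread('pics/top0.png'); b=cv2.imread('pics/t16.png')
def cen(im,x0,y0,x1,y1,t):
    m=im[y0:y1,x0:x1].min(2)>t; v,u=np.nonzero(m); return (u.mean()+x0).round(2),(v.mean()+y0).round(2),m.sum()
for n,w,t in (('petri',(285,215,315,242),140),('wash',(258,112,285,142),200),('tipbox',(0,0,1,1),0)): print(n,cen(a,*w,t),cen(b,*w,t))
d=np.abs(a.astype(int)-b).max(2)>40; print('diff top-left', d[130:250,90:175].sum(),'tipbox',d[130:165,305:350].sum(),'wash',d[110:145,255:290].sum())
crop('top','pics/t16.png',90,100,400,290,2.5,'pics/t16c.png')"
```

```text
now [0.6264 0.0827 0.0725] yaw 4.09 F [-5.24  0.24 -7.4 ] grip 0.32 t 28.48
cm [0.11 0.05 0.02] deg [-0.08 -0.01  0.16]
petri (np.float64(299.24), np.float64(227.84), np.int64(743)) (np.float64(299.54), np.float64(227.76), np.int64(781))
wash (np.float64(270.7), np.float64(116.2), np.int64(107)) (np.float64(270.93), np.float64(116.21), np.int64(117))
tipbox (np.float64(0.0), np.float64(0.0), np.int64(1)) (np.float64(0.0), np.float64(0.0), np.int64(1))
diff top-left 0 tipbox 0 wash 0
```

View pics/t16c.png

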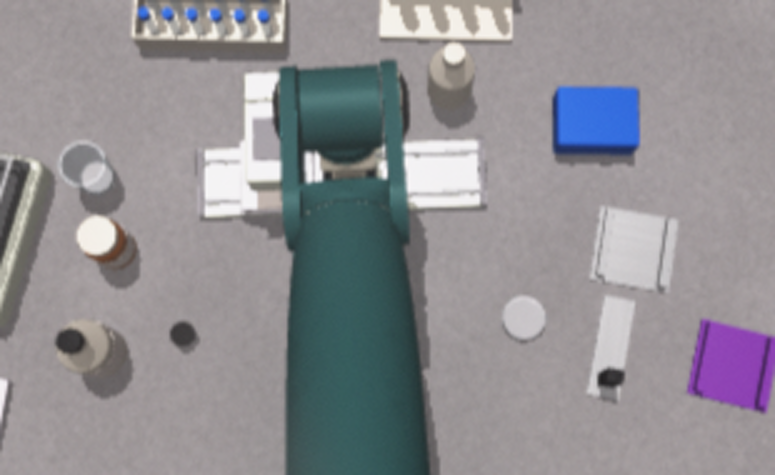

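```bash
python3 -c "
from bench import bot
print(bot.close_job())"
```

```text
the job is handed in; nothing more can be done
None
```

The job is handed in at about 28.5 s of the allowed 72 s. The plate is on the stage, the stage is in the notch with its grip still held, and the spatula stands flat on the open bench between the rack and the robot. `close_job` reports no verdict, so what follows rests on my own checks.

**One departure from your text:** I pinched the stage's grip across x, not across y as written. With the tool upright across y, the 188 mm gripper body would have overlapped the head by about 20 mm at the notch. Leaning the tool far enough to clear it came out at or beyond the elbow and wrist limits in a rough arm model I fitted. The x pinch cleared the head by about 30 mm, and the wash bottle by about 5 mm even if it were full width to the top.

**Last checks:**
- **Plate placing:** after release, the plate's centre was about 1 mm from the measured nest centre in the top view, and about square. In the final pictures it is mostly hidden under the head, with its edges showing evenly on both sides.
- **Detent:** I felt the bump at TCP y of about 0.070 to 0.074. The ball then pulled the stage with up to +5 N, and the force crossed zero at about 0.083. I ran about 2 mm past the centre to confirm it and backed off. It ended at 0.0827 to 0.0828 with 0.2 to 1 N along the slide.
- **Grip:** the fingers are closed at 29.5 to 30 mm with 55 N commanded, and the arm is still.
- **Bystanders:** none moved visibly in the final top picture, and the areas I compared with the start picture were unchanged.

**Disagreements:** the two cameras differed by 4 to 7 mm in x, so I only compared positions measured in the same view. While I held the stage's grip there was a sideways and vertical preload of up to about 23 N, about 5 and 7 N at the end.

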